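# Clamp the capped outlets of a swivelling air manifold

### The arm

A 6-joint arm with a two-finger parallel gripper is mounted at the origin on the work surface. World frame = base frame: x ahead of the robot, y to its left, z up, the work surface at z = 0. Lengths are in m, angles in rad, forces in N, time in s.
With the tool pointing down it reaches from about 0.375 to 0.9 m from the base axis. Payload 3.1 kg.
Tool frame: the origin (TCP) lies on the centre line of the jaws, within the pads' length; the fingertips stand 22 mm ahead of it and the grasp point (between the pads) lies 3 mm ahead of it; z points along the fingers, y is the line along which they close (so a half turn about z gives the same grasp; the last joint's range is limited). The gripper opens to 85 mm and grips with 20 to 120 N. Pads are 22 mm wide; open, the fingers measure 114 mm over their backs; the gripper's body (76 mm by 85 mm) begins 54 mm behind the grasp point. The pads swing forward as they close: fully open they stand 13 mm farther back than shut.
Start: joints at [0.975, 0.527, 1.433, -0, 1.181, -0.178], TCP at [0.254, 0.571, 0.253] pointing down, gripper open.
Joint ranges: [-3.08, 3.08], [-0.75, 2.2], [0.22, 2.44], [-1.43, 4.57], [0, 2.65], [-2.85, 2.85]. Speed limits (rad/s): [2.79, 2.79, 3.14, 3.14, 3.14, 3.14].

### API

Orientations are given as a unit quaternion [x, y, z, w].
In Python, from station import manip, viewer, readout gives the robot as it stands (manip), with the cameras (viewer) and the readings (readout).
- The arm moves only by the tool creep_tool, called after "Call:" by a JSON object that holds its "op" and its "data". Schema: {"type":"object","properties":{"offsets":{"type":"object","properties":{"deltas":{"type":"array","items":{"type":"array","items":{"type":"number"},"minItems":5,"maxItems":5},"minItems":1,"maxItems":20}},"additionalProperties":false,"required":["deltas"]},"clamp_n":{"type":"number"},"only":{"type":"string"},"quiet":{"type":"boolean"},"lines":{"type":"string"}},"required":["offsets"],"additionalProperties":false}. offsets is an object whose key "deltas" holds a list of rows, 1 to 20 of them, each of 5 numbers: dx, dy, dz in m, then a turn about the tool's z in rad, then the opening from 0.0 (shut) to 1.0 (fully open); each row is the pose to reach, as a shift and turn from the pose commanded when the call began, along the tool's axes at that moment; what a row does not reach only later rows make up. A row lasts 1/10 s, in which the tool goes at most 0.05 m and 0.15 rad, less where a joint would pass 70% of its speed; a pose out of reach is approached as far as the arm can. The fingers move at their own pace and stop on an object; clamp_n is the grip in N (left out, the last holds). Time passes only in rows, so rows that do not move let the fingers close. The tool returns the time, the measured TCP pose, the force, the opening and the grip force at its end. only (a regular expression) keeps the lines of the reply that match it, lines (a string "A,B") keeps lines A to B, and quiet returns only ok. Input that does not fit is refused with a message, and nothing moves.
- readout.sense(): the state, without advancing time (a new reading comes with each control period).
- viewer.snapshot(name): name is "scene" or "top" or "wrist"; returns a dict with "pixels" (384x512x3 uint8, red, green, blue), "range_z" (384x512 float32, m along the optical axis (not along the pixel's ray), 0 where there is no reading), "fov_y" (degrees; the focal length in pixels is half the picture's height over the tangent of half this angle, whatever the lens; pixels are square), "cx", "cy" (the principal point, pixels), "k1" (the pictures are not rectified: a ray, as slopes to the right and down, at radius r is drawn at 1 + k1 r^2 times it, then the intrinsics apply), "R" (3x3) and "t" (3): a world point X has camera coordinates R X + t; the wrist camera has in their place "hand_eye" (4x4, takes a point from camera to tool coordinates, whose origin is the TCP and whose axes are the flange's). Camera axes: x right, y down, z forward; pixel columns grow to the right and rows downward; lengths in m; the calibration is good to about 2 mm. A picture is of the moment at which its call begins: read the wrist's pose just before it.
- manip.sign_off(): hands the job in; it is judged then, once.
The state is a dict: "t": time; "q": joint angles; "qd": joint speeds; "tau": joint torques, N m; "tcp_pos": TCP position; "tool_rot": TCP orientation; "force": force on the tool from outside, world axes, zero at the start; "ft_torque": the same for the moment, N m; "finger_gap": opening from 0.0 (shut) to 1.0 (fully open); "gripper_force": force on a finger pad.
Only numpy, scipy, OpenCV 4.12 (cv2) and the standard library are available. Lean on these libraries where they do the work, as an engineer would, in place of code of your own. Each camera call takes 0.05 s, during which the arm holds its last target. There are 200 camera calls.

### The job

Free the stand by pulling up its spring-loaded index plunger and twisting it into its rest notch so that it stays up, and swing the disc round to its stop so that the manifold's capped stubs face you. Slide each band clamp on the bench fully home onto a stub of its own, until its foot meets the manifold, and turn its wing key clockwise until the band is snug. Then swing the disc back to where it began and twist the plunger back so that it drops in and locks it, leaving the other things on the bench where they are.

Things in the scene. Friction and masses are not known exactly. Their poses are not given: they have to be found in the camera images.
- stand: Indexing stand, fixed to the bench: a turning disc, 260 mm across, its top 24 mm above the bench. Origin on the bench at the disc's axis. In its frame the index plunger stands at x 38, y 141 mm, on a grey bracket beside the disc. (Turning a clamp's key clockwise swings the clamp clockwise too: with its screw on the -y side of the seat its foot bears on the manifold and it stays square.)
- stand_turn (a joint): Angle of the disc in rad, seen from above counter-clockwise positive: 0 as locked at the start (manifold stubs pointing along the stand's +y), 1.571 at its end stop, the working position (stubs pointing along the stand's -x, to the robot). A stiff bearing (about 0.55 N m) holds it where it is left. The plunger's pin locks it at 0 (also a stop); free once the pin is 7 mm up.
- handle (a point): Grip point of the upright round wooden handle (18 mm diameter, standing 36 to 121 mm above the bench; deck at 24 mm) near the disc's rim, by which the disc is turned. This point is on the handle's axis, 91 mm above the bench and 117 mm from the disc's axis.
- plunger_grip (a point): Centre of the black T-grip on the index plunger (28 mm long, 12 mm thick, 30 mm high; this point 82 mm above the bench when the plunger is down). Its z is up; its x axis runs along the T-grip's length. Under it a steel cross-bar of 26 mm, parallel to the grip, sits in a slotted collar.
- plunger_pull (a joint): Height in m by which the plunger is pulled up: 0 down (locking), at most 0.020. A spring pulls it down with about 8 to 12 N. From 0.0135 its cross-bar clears the collar and it can be twisted; with the cross-bar in the shallow rest notch it stays at about 0.010.
- plunger_twist (a joint): Twist of the T-grip in rad, counter-clockwise from above positive: 0 in the locking slot (grip along the stand's x), 1.571 at the rest notch, stop at 1.70. It cannot turn while the plunger is down.
- seat1 (a point): Seat at the stub at one end of the manifold: on the disc's top, where a fully home clamp's origin comes, 20 mm from the manifold's face. Its x runs along the stub to the manifold. The stub's axis is 23.5 mm above it; its black rubber cap is 26 mm thick, tapers over its last 9 mm, ends 47 mm from the face. Stubs 70 mm apart; manifold an aluminium bar 50 x 190 x 40 mm high on the disc.
- seat2 (a point): Seat at the stub at the middle of the manifold: on the disc's top, where a fully home clamp's origin comes, 20 mm from the manifold's face. Its x runs along the stub to the manifold. The stub's axis is 23.5 mm above it; its black rubber cap is 26 mm thick, tapers over its last 9 mm, ends 47 mm from the face. Stubs 70 mm apart; manifold an aluminium bar 50 x 190 x 40 mm high on the disc.
- seat3 (a point): Seat at the stub at the other end of the manifold: on the disc's top, where a fully home clamp's origin comes, 20 mm from the manifold's face. Its x runs along the stub to the manifold. The stub's axis is 23.5 mm above it; its black rubber cap is 26 mm thick, tapers over its last 9 mm, ends 47 mm from the face. Stubs 70 mm apart; manifold an aluminium bar 50 x 190 x 40 mm high on the disc.
- clampA: Steel worm-drive band clamp, 150 g, on its flat foot (may be absent). Origin: underside, below the band's centre; x: the band's level axis, either way fits. Foot x -20..20, y -36..20 mm. Band 24 mm wide, bore 34, centre 23.5 up, top 43. Upright screw at y -27 mm; its wing key (26 mm long, 10 thick, 48 to 74 mm up) also serves to carry the clamp.
- keyA (a joint): Turn of that clamp's screw in rad, clockwise from above positive: 0 slack (wing along the clamp's x), end stop 3.3. It draws in the strap on the screw's side 2.8 mm a rad: on a capped stub it bears all round at about 2.8 and is snug from 2.9, the clamp by then drawn 4 mm to the screw's side of the seat. Past 1 rad the band slides less easily over a cap. Friction 0.08 N m.
- clampB: Steel worm-drive band clamp, 150 g, on its flat foot (may be absent). Origin: underside, below the band's centre; x: the band's level axis, either way fits. Foot x -20..20, y -36..20 mm. Band 24 mm wide, bore 34, centre 23.5 up, top 43. Upright screw at y -27 mm; its wing key (26 mm long, 10 thick, 48 to 74 mm up) also serves to carry the clamp.
- keyB (a joint): Turn of that clamp's screw in rad, clockwise from above positive: 0 slack (wing along the clamp's x), end stop 3.3. It draws in the strap on the screw's side 2.8 mm a rad: on a capped stub it bears all round at about 2.8 and is snug from 2.9, the clamp by then drawn 4 mm to the screw's side of the seat. Past 1 rad the band slides less easily over a cap. Friction 0.08 N m.
- clampC: Steel worm-drive band clamp, 150 g, on its flat foot (may be absent). Origin: underside, below the band's centre; x: the band's level axis, either way fits. Foot x -20..20, y -36..20 mm. Band 24 mm wide, bore 34, centre 23.5 up, top 43. Upright screw at y -27 mm; its wing key (26 mm long, 10 thick, 48 to 74 mm up) also serves to carry the clamp.
- keyC (a joint): Turn of that clamp's screw in rad, clockwise from above positive: 0 slack (wing along the clamp's x), end stop 3.3. It draws in the strap on the screw's side 2.8 mm a rad: on a capped stub it bears all round at about 2.8 and is snug from 2.9, the clamp by then drawn 4 mm to the screw's side of the seat. Past 1 rad the band slides less easily over a cap. Friction 0.08 N m.
- hammer: Bystander: claw-less hammer, 260 mm, wooden handle; origin at the centre of its underside. Not part of the job.
- screwdriver: Bystander: screwdriver, 200 mm, wooden handle; origin at the centre of its underside. Not part of the job.
- wrench: Bystander: flat steel spanner, 180 mm; origin at the centre of its underside. Not part of the job.
- tin: Bystander: round brass tin, 60 mm across, 34 mm high; origin at the centre of its underside. Not part of the job.
- wood_block: Bystander: pale wooden block 90 x 45 x 30 mm; origin at the centre of its underside. Not part of the job.
- jar: Bystander: amber glass jar, 66 mm across, 100 mm high; origin at the centre of its underside. Not part of the job.
- brush: Bystander: flat bench brush, 200 mm; origin at the centre of its underside. Not part of the job.

How it is judged:
On the way, in this order (a step that is already met when the one before it is completed fails the run):
1. the index plunger is pulled up and parked in its rest notch (value of joint plunger_pull between 0.007 and 0.0125 m and value of joint plunger_twist above 1.25 rad), for 0.2 s.
2. the disc is turned to its stop, stubs facing the robot (value of joint stand_turn above 1.47 rad), for 0.2 s.
3. every clamp is home on a stub and snug (((distance between clampA and seat1 below 0.009 m and angle between the x axis of clampA and the x axis of seat1, either way round below 0.2 rad) or (distance between clampA and seat2 below 0.009 m and angle between the x axis of clampA and the x axis of seat2, either way round below 0.2 rad) or (distance between clampA and seat3 below 0.009 m and angle between the x axis of clampA and the x axis of seat3, either way round below 0.2 rad)) and value of joint each of keyA, keyB, keyC above 2.9 rad and linear speed of each of clampA, clampB, clampC below 0.02 m/s and ((distance between clampB and seat1 below 0.009 m and angle between the x axis of clampB and the x axis of seat1, either way round below 0.2 rad) or (distance between clampB and seat2 below 0.009 m and angle between the x axis of clampB and the x axis of seat2, either way round below 0.2 rad) or (distance between clampB and seat3 below 0.009 m and angle between the x axis of clampB and the x axis of seat3, either way round below 0.2 rad)) and ((distance between clampC and seat1 below 0.009 m and angle between the x axis of clampC and the x axis of seat1, either way round below 0.2 rad) or (distance between clampC and seat2 below 0.009 m and angle between the x axis of clampC and the x axis of seat2, either way round below 0.2 rad) or (distance between clampC and seat3 below 0.009 m and angle between the x axis of clampC and the x axis of seat3, either way round below 0.2 rad))), for 0.2 s.
4. the disc is turned back to where it started, the plunger still up (value of joint stand_turn below 0.06 rad and value of joint plunger_pull above 0.005 m), for 0.1 s.
At the end, for the whole second after the job is handed in: Every clamp present is on a stub, its origin within 9 mm of the seat and its axis within 0.2 rad of the stub's, its screw at 2.9 rad or more, at rest; the disc is back (below 0.06 rad) and the plunger is down in its slot (below 3 mm, twist below 0.25 rad) (all of step 3 and value of joint plunger_pull below 0.003 m and value of joint plunger_twist below 0.25 rad and value of joint stand_turn below 0.06 rad); the robot touches nothing.
It fails at once if a bystander is pushed more than 40 mm away (distance of any of hammer, screwdriver, wrench, tin, wood_block, jar, brush from where it was at the start of the episode above 0.04 m).
Of clampA, clampB, clampC only 2 to 3 are there at a start; the rules pass over those that are not, and their reading is None.
At some moment in a run one of clampA, clampB, clampC may be knocked a few centimetres aside while the robot is not near it.
Once in a run the grip may slacken for a moment while it holds something.
It also fails if it takes over 210 s, if anything falls off the work surface, if the arm or the gripper's body presses on something with over 40 N, if the wrist force passes 120 N, or if a joint passes its speed limit or range.

## Working session

There is one attempt and no reset: what is moved stays moved. The work goes in short steps, Python scripts to look and compute and a tool call to move; the robot and the scene stay as the last step left them, time stands still between calls to the robot, and variables do not carry over. Pictures are saved under pics/ and viewed, at most 14 in all, crops included, and the job is handed in when it is done.

```bash
ls; mkdir -p pics
```

Create h.py:
```python
import numpy as np, cv2
from station import manip, viewer, readout
from scipy.spatial.transform import Rotation as Ro
def cam(name):
    s=readout.sense(); d=viewer.snapshot(name)
    if name=="wrist":
        T=np.eye(4);T[:3,:3]=Ro.from_quat(s["tool_rot"]).as_matrix();T[:3,3]=s["tcp_pos"]
        M=T@np.array(d["hand_eye"]); d["R"]=M[:3,:3].T; d["t"]=-M[:3,:3].T@M[:3,3]
    return d
def save(d,f,crop=None,sc=1):
    im=cv2.cvtColor(d["pixels"],cv2.COLOR_RGB2BGR)
    if crop: im=im[crop[1]:crop[3],crop[0]:crop[2]]
    cv2.imwrite("pics/"+f,cv2.resize(im,None,fx=sc,fy=sc,interpolation=cv2.INTER_CUBIC))
def K(d):
    f=192/np.tan(np.radians(d["fov_y"])/2); return np.array([[f,0,d["cx"]],[0,f,d["cy"]],[0,0,1.]]),np.array([d["k1"],0,0,0.])
def rays(d,uv):
    k,_=K(d); x=(np.asarray(uv,float).reshape(-1,2)-k[:2,2])/k[0,0]; u=x.copy()
    for _ in range(30): u=x/(1+d["k1"]*(u**2).sum(1,keepdims=True))
    return np.c_[u,np.ones(len(u))]
def onplane(d,uv,z):
    r=rays(d,uv)@np.array(d["R"]); c=-np.array(d["R"]).T@np.array(d["t"]); return c+r*((z-c[2])/r[:,2])[:,None]
def cloud(d):
    v,u=np.mgrid[0:384,0:512]; r=rays(d,np.c_[u.ravel(),v.ravel()]); z=d["range_z"].ravel()
    P=(r*z[:,None]-np.array(d["t"]))@np.array(d["R"]); P[z<=0]=np.nan; return P.reshape(384,512,3)
def proj(d,P):
    P=np.asarray(P,float).reshape(-1,3)@np.array(d["R"]).T+np.array(d["t"]); k,_=K(d); x=P[:,:2]/P[:,2:]
    return x*(1+d["k1"]*(x**2).sum(1,keepdims=True))*k[0,0]+k[:2,2]
```

Run:
```python
from h import *
for n in("top","scene"):
    d=cam(n); save(d,n+"0.png",sc=1.5); print(n,d["fov_y"],d["k1"],-np.array(d["R"]).T@d["t"])
    np.savez(n+"0.npz",P=cloud(d),im=d["pixels"])
s=readout.sense();print(s["tool_rot"],s["tcp_pos"],s["finger_gap"],s["force"],s["t"])
```

```text
pics
station.py
top 53.280013748662796 -0.009406407824003987 [ 0.4524266  -0.02247128  1.14060992]
scene 52.60185611221678 -0.004736126905265805 [1.4461048  0.03801933 1.08635297]
[ 2.07402672e-01  9.78255137e-01 -9.34240776e-04 -3.82510922e-04] [0.25321904 0.57072912 0.25242105] 0.9978327535774871 [ 0.91842541  0.97107528 -0.1282575 ] 0.1
```

View pics/top0.png

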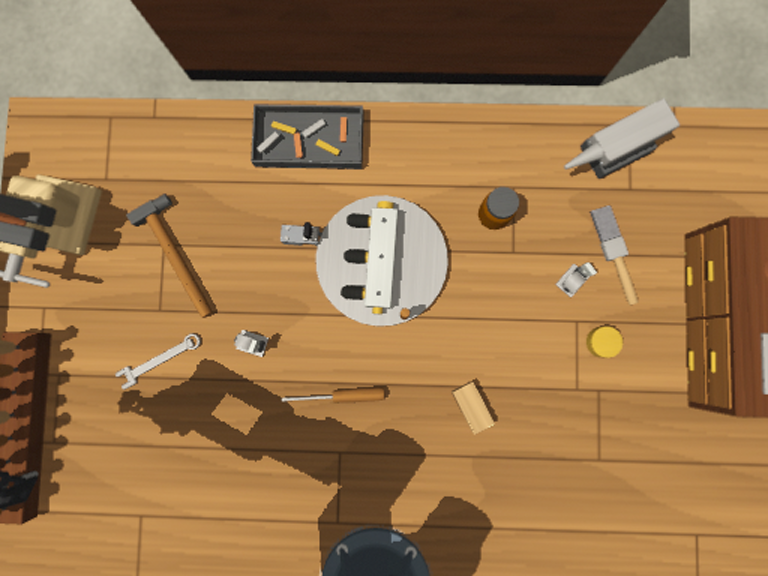

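View pics/scene0.png

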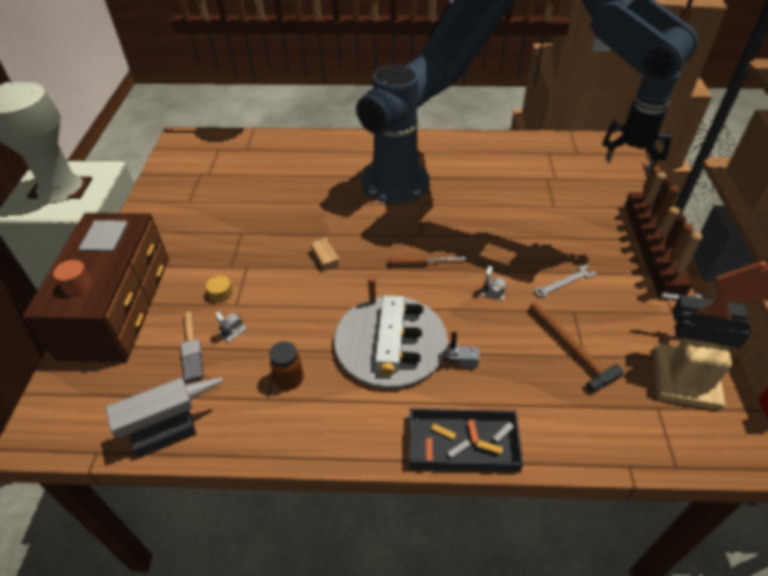

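Top view (1.5x pixels): disc at (383,260), manifold stubs pointing left (+y), plunger at (308,232), handle at (406,313); clamps at (252,343) and (577,278), so two are present. The scene view agrees. Now measuring.

Run:
```python
from h import *
for n in("top","scene"):
    z=np.load(n+"0.npz");P=z["P"];im=z["im"].astype(int)
    if n=="top": c0=np.nanmean(P[165:180,262:285].reshape(-1,3),0); print("near",c0)
    D=np.hypot(P[...,0]-c0[0],P[...,1]-c0[1])
    m=(abs(P[...,2]-.024)<.006)&(D<.16)
    q=P[m][:,:2].astype(np.float32)
    hull=cv2.convexHull(q)[:,0]
    for _ in range(5):
        A=np.c_[2*hull,np.ones(len(hull))];s=np.linalg.lstsq(A,(hull**2).sum(1),rcond=None)[0]
        r=np.sqrt(s[2]+s[0]**2+s[1]**2); e=abs(np.hypot(*(hull-s[:2]).T)-r); hull=hull[e<max(.003,np.percentile(e,80))]
    print(n,"disc",s[:2],r,P[m][:,2].mean())
    D=np.hypot(P[...,0]-s[0],P[...,1]-s[1])
    m=(abs(P[...,2]-.064)<.004)&(D<.12); q=P[m][:,:2].astype(np.float32); print("manifold",cv2.minAreaRect(q),m.sum())
    m=(P[...,2]>.075)&(D<.2); k,l,st,ce=cv2.connectedComponentsWithStats(m.astype(np.uint8))
    for i in range(1,k):
        if st[i,4]>5: q=P[l==i]; print("tall",st[i,4],ce[i],q.mean(0),q.min(0),q.max(0))
    for nm,(x,y) in dict(L=(.33,.2),R=(.33,-.3)).items(): pass
    m=(P[...,2]>.02)&(P[...,2]<.1)&(P[...,0]>.2)&(P[...,0]<.75)&(abs(P[...,1])<.45)
    k,l,st,ce=cv2.connectedComponentsWithStats(m.astype(np.uint8))
    for i in range(1,k):
        if st[i,4]>15: q=P[l==i]; print("blob",st[i,4],ce[i],q.mean(0).round(3),q.min(0).round(3),q.max(0).round(3))
```

```text
near [ 0.62490149 -0.05271479  0.02662624]
top disc [ 0.62073964 -0.0017574 ] 0.1255959830371322 0.024719257934316556
manifold ((0.6287515759468079, 0.02282765880227089), (0.09007884562015533, 0.20290672779083252), 87.3119125366211) 1214
tall 52 [204.69230769 152.80769231] [0.66523063 0.14084726 0.08956241] [0.65230492 0.1355505  0.07561999] [0.67899533 0.14811451 0.09625039]
tall 36 [269.66666667 208.22222222] [ 0.51338197 -0.04356169  0.10873412] [ 0.50583717 -0.05261581  0.0965541 ] [ 0.5221539  -0.03630957  0.11196101]
blob 43 [109.         133.51162791] [0.732 0.442 0.024] [0.718 0.431 0.02 ] [0.746 0.45  0.029]
blob 240 [328.53333333 142.87083333] [ 0.705 -0.207  0.068] [ 0.689 -0.251  0.021] [ 0.745 -0.187  0.1  ]
blob 24 [332.83333333 133.04166667] [ 0.726 -0.214  0.099] [ 0.715 -0.223  0.097] [ 0.74  -0.206  0.1  ]
blob 6212 [251.23229234 172.25402447] [0.622 0.011 0.036] [ 0.494 -0.127  0.02 ] [0.75  0.202 0.1  ]
blob 454 [121.45374449 181.73127753] [0.587 0.396 0.025] [0.503 0.338 0.02 ] [0.681 0.45  0.031]
blob 17 [401.64705882 153.35294118] [ 0.69  -0.431  0.021] [ 0.676
[... 1264 characters left out ...]
1.41176471 172.11764706] [0.362 0.043 0.023] [ 0.352 -0.002  0.02 ] [0.374 0.092 0.029]
blob 106 [329.05660377 186.89622642] [0.455 0.256 0.042] [0.435 0.234 0.021] [0.473 0.288 0.076]
blob 169 [145.61538462 190.33727811] [ 0.477 -0.424  0.031] [ 0.443 -0.45   0.02 ] [ 0.505 -0.398  0.037]
blob 3469 [263.68924762 226.77889882] [0.639 0.019 0.036] [ 0.499 -0.122  0.02 ] [0.75  0.206 0.099]
blob 205 [373.55121951 220.10731707] [0.591 0.4   0.023] [0.508 0.344 0.02 ] [0.672 0.45  0.029]
blob 122 [151.02459016 214.29508197] [ 0.6   -0.374  0.042] [ 0.57  -0.393  0.02 ] [ 0.621 -0.347  0.075]
blob 334 [190.56886228 239.64670659] [ 0.732 -0.21   0.081] [ 0.698 -0.246  0.02 ] [ 0.75  -0.184  0.1  ]
```

Create go.py:
```python
import sys
from h import *
# usage: go.py x y z yaw_y_deg -> row numbers
def plan(x,y,z,yaw):
    s=readout.sense();R=Ro.from_quat(s["tool_rot"]).as_matrix()
    d=R.T@(np.array([x,y,z])-s["tcp_pos"]); y0=np.degrees(np.arctan2(R[1,1],R[0,1]))
    t=-(yaw-y0); q6=np.degrees(s["q"][5])
    print("row %.4f %.4f %.4f turn %.4f"%(*d,np.radians(t)),"yaw now %.1f q6 %.0f"%(y0,q6),"tcp",np.round(s["tcp_pos"],4),"dist %.3f"%np.linalg.norm(d))
if __name__=="__main__": plan(*map(float,sys.argv[1:5]))
```

```bash
python3 go.py 0.55 0.06 0.32 -90; python3 -c "
from h import *
d=cam('wrist');print(np.round(d['hand_eye'],3),d['fov_y'])"
```

```text
row -0.4785 -0.3465 -0.0671 turn 2.7238 yaw now 66.1 q6 -10 tcp [0.2532 0.5707 0.2524] dist 0.595
[[ 0.001 -0.945 -0.328  0.085]
 [ 1.     0.001  0.    -0.   ]
 [ 0.    -0.328  0.945 -0.12 ]
 [ 0.     0.     0.     1.   ]] 64.35930246562187
```

```bash
python3 go.py 0.64 0.05 0.32 -90
```

```text
row -0.5648 -0.3192 -0.0671 turn 2.7238 yaw now 66.1 q6 -10 tcp [0.2533 0.5708 0.2525] dist 0.652
```

Call:
{"op": "creep_tool", "data": {"offsets": {"deltas":[[-0.1,-0.08,-0.067,0.15,1],[-0.566,-0.375,-0.067,2.72,1],[-0.566,-0.375,-0.067,2.72,1],[-0.566,-0.375,-0.067,2.72,1],[-0.566,-0.375,-0.067,2.72,1],[-0.566,-0.375,-0.067,2.72,1],[-0.566,-0.375,-0.067,2.72,1],[-0.566,-0.375,-0.067,2.72,1],[-0.566,-0.375,-0.067,2.72,1],[-0.566,-0.375,-0.067,2.72,1],[-0.566,-0.375,-0.067,2.72,1],[-0.566,-0.375,-0.067,2.72,1],[-0.566,-0.375,-0.067,2.72,1],[-0.566,-0.375,-0.067,2.72,1],[-0.566,-0.375,-0.067,2.72,1],[-0.566,-0.375,-0.067,2.72,1],[-0.566,-0.375,-0.067,2.72,1],[-0.566,-0.375,-0.067,2.72,1],[-0.566,-0.375,-0.067,2.72,1],[-0.566,-0.375,-0.067,2.72,1]]}}}

```text
t: 2.15
tcp_pos: [0.6185, -0.0011, 0.32]
tool_rot: [1.0, 0.003, -0.0, -0.0]
force: [0.1, 0.3, 0.2]
finger_gap: 1.001
gripper_force: 0.0
```

Run:
```python
from h import *
d=cam("wrist"); save(d,"w1.png",sc=1.5); import pickle; pickle.dump(d,open("w1.pkl","wb"))
P=cloud(d)
def circ(m):
    hull=cv2.convexHull(P[m][:,:2].astype(np.float32))[:,0]
    for _ in range(6):
        A=np.c_[2*hull,np.ones(len(hull))];s=np.linalg.lstsq(A,(hull**2).sum(1),rcond=None)[0]
        r=np.sqrt(s[2]+s[0]**2+s[1]**2); e=abs(np.hypot(*(hull-s[:2]).T)-r); hull=hull[e<max(.002,np.percentile(e,85))]
    return s[:2],r,len(hull)
D=np.hypot(P[...,0]-.622,P[...,1]+.003)
m=(abs(P[...,2]-.024)<.006)&(D<.145); print(circ(m),np.median(P[m][:,2]))
m=(P[...,2]>.058)&(P[...,2]<.07)&(D<.12); k,l,st,ce=cv2.connectedComponentsWithStats(m.astype(np.uint8)); i=1+st[1:,4].argmax()
print(cv2.minAreaRect(P[l==i][:,:2].astype(np.float32)),np.median(P[l==i][:,2]))
m=(P[...,2]>.075)&(D<.2); k,l,st,ce=cv2.connectedComponentsWithStats(m.astype(np.uint8))
for i in range(1,k):
    if st[i,4]>20: q=P[l==i]; t=q[q[:,2]>q[:,2].max()-.006]; print(st[i,4],ce[i],t.mean(0),cv2.minAreaRect(t[:,:2].astype(np.float32)),q[:,2].max())
```

```text
(array([0.61981067, 0.0043841 ]), np.float64(0.12966322532682167), 68) 0.023575899513381196
((0.6266703605651855, 0.005194449797272682), (0.052500151097774506, 0.20385916531085968), 87.28604125976562) 0.06352299410869575
378 [125.59259259 114.54497354] [0.66470792 0.14284055 0.09075239] ((0.6639569401741028, 0.1436677873134613), (0.012485379353165627, 0.027920356020331383), 88.0793228149414) 0.09322825546120414
299 [283.19063545 237.59197324] [ 0.51353876 -0.04246601  0.10793986] ((0.5129004716873169, -0.04237998276948929), (0.016706211492419243, 0.016332881525158882), 65.23692321777344) 0.10992548265213466
32953 [253.41097927 339.70315298] [ 0.63440149 -0.00152046  0.38617917] ((0.6336612105369568, -0.00220663845539093), (0.008706334047019482, 0.13051839172840118), 0.3937382102012634) 0.390261295823416
```

View pics/w1.png

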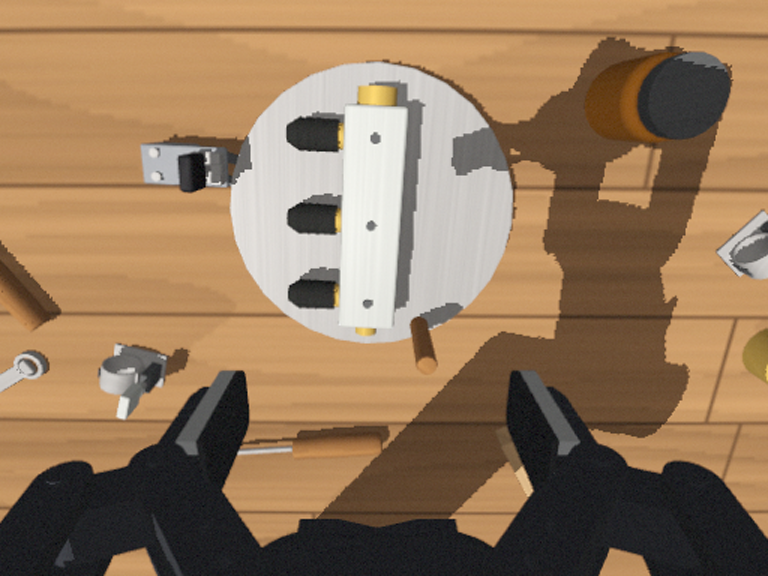

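w1 shows the disc (370,205), plunger T-grip at (192,170), manifold with three capped stubs pointing left, handle top at (427,365), clamps at (135,375) and (750,245). Two clamps. Stand: axis (0.6198, 0.0044), rotation −2.6°.

Run:
```python
from h import *
import pickle
d=pickle.load(open("w1.pkl","rb"))
t=cam("top"); im=t["pixels"].astype(int).sum(2)
# dark T-grip top in both views, at subpixel by centroid
def cen(D,p,r,th):
    im=D["pixels"].astype(int).sum(2);v,u=np.mgrid[0:384,0:512];m=(im<th)&(abs(u-p[0])<r)&(abs(v-p[1])<r);return u[m].mean(),v[m].mean(),m.sum()
a=cen(d,(127,114),14,150);b=cen(t,(204.7,152.8),9,200);print(a,b)
A=[]
for D,p in((d,a[:2]),(t,b[:2])):
    r=(rays(D,p)@np.array(D["R"]))[0];c=-np.array(D["R"]).T@np.array(D["t"]);A.append((c,r/np.linalg.norm(r)))
(c1,r1),(c2,r2)=A;s=np.linalg.lstsq(np.c_[r1,-r2],c2-c1,rcond=None)[0];print(c1+s[0]*r1,c2+s[1]*r2)
```

```bash
python3 go.py .664 .1437 .15 -92.6;python3 go.py .664 .1437 .088 -92.6
```

```text
(np.float64(130.33333333333334), np.float64(113.74531835205993), np.int64(267)) (np.float64(209.32638888888889), np.float64(153.32638888888889), np.int64(144))
[0.66701315 0.13223222 0.09809687] [0.6626421  0.12682083 0.09644317]
row 0.0463 -0.1445 0.1702 turn 0.0513 yaw now -89.7 q6 79 tcp [ 0.6186 -0.0011  0.3202] dist 0.228
row 0.0463 -0.1445 0.2322 turn 0.0513 yaw now -89.7 q6 79 tcp [ 0.6186 -0.0011  0.3202] dist 0.277
```

Call:
{"op": "creep_tool", "data": {"offsets": {"deltas":[[0.046,-0.1445,0.1,0.051,0.5],[0.046,-0.1445,0.17,0.051,0.5],[0.046,-0.1445,0.17,0.051,0.5],[0.046,-0.1445,0.17,0.051,0.5],[0.046,-0.1445,0.17,0.051,0.5],[0.046,-0.1445,0.17,0.051,0.5],[0.046,-0.1445,0.17,0.051,0.5],[0.046,-0.1445,0.17,0.051,0.5]]}, "clamp_n": 60}}

```text
t: 3.05
tcp_pos: [0.6652, 0.1426, 0.1521]
tool_rot: [1.0, -0.024, 0.002, 0.0]
force: [0.4, 0.2, -0.2]
finger_gap: 0.495
gripper_force: 0.0
```

Run:
```python
from h import *
d=cam("wrist");P=cloud(d);save(d,"w2.png")
D=np.hypot(P[...,0]-.664,P[...,1]-.1437)
m=(P[...,2]>.075)&(P[...,2]<.11)&(D<.03);t=P[m];t=t[t[:,2]>np.percentile(t[:,2],90)-.006];print(len(t),t.mean(0),cv2.minAreaRect(t[:,:2].astype(np.float32)),t[:,2].max())
```

```bash
python3 go.py .664 .1437 .088 -92.6
```

```text
719 [0.66577369 0.14349799 0.09084944] ((0.6645493507385254, 0.1434611976146698), (0.011888343840837479, 0.028047209605574608), 86.70978546142578) 0.09313575893388475
row -0.0016 -0.0012 0.0645 turn -0.0025 yaw now -92.7 q6 95 tcp [0.6653 0.1424 0.1525] dist 0.065
```

Call:
{"op": "creep_tool", "data": {"offsets": {"deltas":[[-0.001,-0.001,0.03,0,0.5],[-0.001,-0.001,0.05,0,0.5],[-0.001,-0.001,0.065,0,0.5],[-0.001,-0.001,0.065,0,0],[-0.001,-0.001,0.065,0,0],[-0.001,-0.001,0.065,0,0],[-0.001,-0.001,0.065,0,0],[-0.001,-0.001,0.065,0,0]]}, "clamp_n": 80}}

```text
t: 3.9
tcp_pos: [0.6641, 0.1441, 0.0866]
tool_rot: [1.0, -0.023, 0.001, 0.0]
force: [-0.6, -2.7, 2.8]
finger_gap: 0.118
gripper_force: 79.4
```

Call:
{"op": "creep_tool", "data": {"offsets": {"deltas":[[0,0,-0.006,0,0],[0,0,-0.012,0,0],[0,0,-0.0165,0,0],[0,0,-0.0165,0,0]]}}}

```text
t: 4.3
tcp_pos: [0.6638, 0.1441, 0.1013]
tool_rot: [1.0, -0.024, 0.001, 0.0]
force: [6.1, -2.8, -11.7]
finger_gap: 0.122
gripper_force: 77.8
```

Call:
{"op": "creep_tool", "data": {"offsets": {"deltas":[[0,0,-0.002,0,0],[0,0,-0.002,-0.15,0],[0,0,-0.002,-0.3,0],[0,0,-0.002,-0.45,0],[0,0,-0.002,-0.6,0],[0,0,-0.002,-0.75,0],[0,0,-0.002,-0.9,0],[0,0,-0.002,-1.05,0],[0,0,-0.002,-1.2,0],[0,0,-0.002,-1.35,0],[0,0,-0.002,-1.5,0],[0,0,-0.002,-1.57,0],[0,0,-0.002,-1.57,0]]}}}

```text
t: 5.6
tcp_pos: [0.6645, 0.1432, 0.1027]
tool_rot: [0.723, 0.69, 0.0, 0.002]
force: [6.5, -5.7, -12.7]
finger_gap: 0.125
gripper_force: 77.9
```

```bash
python3 -c "
from h import *
s=readout.sense();print(s['ft_torque'],s['force'],s['tcp_pos'])"
```

```text
[-0.92985092 -1.12563842  0.0271099 ] [  6.47148569  -5.72565751 -12.66909845] [0.66452376 0.14315755 0.10266804]
```

Call:
{"op": "creep_tool", "data": {"offsets": {"deltas":[[0,0,0.003,0,0],[0,0,0.006,0,0],[0,0,0.006,0,0]]}}}

```text
t: 5.9
tcp_pos: [0.6645, 0.1432, 0.0969]
tool_rot: [0.724, 0.69, 0.0, 0.002]
force: [4.8, -5.4, -10.4]
finger_gap: 0.128
gripper_force: 78.2
```

Call:
{"op": "creep_tool", "data": {"offsets": {"deltas":[[0,0,0.001,0,0.12],[0,0,0.001,0,0.3],[0,0,0.001,0,0.5],[0,0,0.001,0,0.5],[0,0,-0.03,0,0.5],[0,0,-0.08,0,0.5],[0,0,-0.12,0,0.5],[0,0,-0.12,0,0.5]]}}}

```text
t: 6.7
tcp_pos: [0.6671, 0.1456, 0.2261]
tool_rot: [0.724, 0.69, 0.006, 0.005]
force: [0.4, -0.1, 0.9]
finger_gap: 0.5
gripper_force: 0.0
```

Run:
```python
from h import *
d=cam("wrist");P=cloud(d);save(d,"w3.png")
D=np.hypot(P[...,0]-.664,P[...,1]-.1437)
m=(P[...,2]>.075)&(P[...,2]<.12)&(D<.03);t=P[m];t=t[t[:,2]>np.percentile(t[:,2],90)-.006];print(len(t),t.mean(0),cv2.minAreaRect(t[:,:2].astype(np.float32)),t[:,2].max())
t=cam("top");P=cloud(t);D=np.hypot(P[...,0]-.664,P[...,1]-.1437)
```

```text
428 [0.66459449 0.14498142 0.10088897] ((0.6646458506584167, 0.1441911906003952), (0.027270914986729622, 0.011316042393445969), 87.09033203125) 0.10317968458313635
```

```bash
python3 go.py .513 -.0424 .18 -66.4
```

```text
row -0.1945 -0.1415 0.0394 turn 1.1114 yaw now -2.7 q6 6 tcp [0.6634 0.1452 0.22  ] dist 0.244
```

Call:
{"op": "creep_tool", "data": {"offsets": {"deltas":[[-0.1945,-0.1415,0.04,1.111,0.6],[-0.1945,-0.1415,0.04,1.111,0.6],[-0.1945,-0.1415,0.04,1.111,0.6],[-0.1945,-0.1415,0.04,1.111,0.6],[-0.1945,-0.1415,0.04,1.111,0.6],[-0.1945,-0.1415,0.04,1.111,0.6],[-0.1945,-0.1415,0.04,1.111,0.6],[-0.1945,-0.1415,0.04,1.111,0.6],[-0.1945,-0.1415,0.04,1.111,0.6],[-0.1945,-0.1415,0.04,1.111,0.6]]}, "clamp_n": 40}}

```text
t: 7.8
tcp_pos: [0.5116, -0.0425, 0.1769]
tool_rot: [0.979, 0.205, -0.001, -0.001]
force: [0.4, 0.3, -0.5]
finger_gap: 0.6
gripper_force: 0.0
```

```bash
python3 go.py .513 -.0424 .094 -66.4;python3 - <<'E'
from h import *
d=cam("wrist");P=cloud(d)
D=np.hypot(P[...,0]-.513,P[...,1]+.0424)
m=(P[...,2]>.1)&(P[...,2]<.13)&(D<.03);t=P[m];print(len(t),t.max(0),np.median(t,0),cv2.minAreaRect(t[t[:,2]>t[:,2].max()-.006][:,:2].astype(np.float32)))
E
```

```text
row 0.0015 0.0006 0.0829 turn 0.0014 yaw now -66.3 q6 49 tcp [ 0.5116 -0.0425  0.1769] dist 0.083
558 [ 0.52134294 -0.0335815   0.11104736] [ 0.51413887 -0.04169754  0.10817635] ((0.5125462412834167, -0.04208730533719063), (0.016471227630972862, 0.017278626561164856), 45.13384246826172)
```

Call:
{"op": "creep_tool", "data": {"offsets": {"deltas":[[0.001,0.0005,0.045,0,0.6],[0.001,0.0005,0.083,0,0.6],[0.001,0.0005,0.083,0,0.6],[0.001,0.0005,0.083,0,0],[0.001,0.0005,0.083,0,0],[0.001,0.0005,0.083,0,0],[0.001,0.0005,0.083,0,0],[0.001,0.0005,0.083,0,0]]}, "clamp_n": 50}}

```text
t: 8.65
tcp_pos: [0.5145, -0.0429, 0.0966]
tool_rot: [0.979, 0.204, 0.001, 0.001]
force: [-1.8, 2.5, 6.3]
finger_gap: 0.201
gripper_force: 37.0
```

Call:
{"op": "creep_tool", "data": {"offsets": {"deltas":[[0.0013,0.0175,0,-0.15,0],[0.0052,0.0346,0,-0.3,0],[0.0117,0.0509,0,-0.45,0],[0.0204,0.0661,0,-0.6,0],[0.0314,0.0798,0,-0.75,0],[0.0443,0.0916,0,-0.9,0],[0.0588,0.1015,0,-1.05,0],[0.0746,0.109,0,-1.2,0],[0.0914,0.1142,0,-1.35,0],[0.1087,0.1167,0,-1.5,0],[0.1182,0.117,0,-1.58,0],[0.1182,0.117,0,-1.58,0],[0.1182,0.117,0,-1.58,0],[0.1182,0.117,0,-1.58,0]]}}}

```text
t: 10.05
tcp_pos: [0.6672, -0.1018, 0.0967]
tool_rot: [0.544, 0.839, -0.0, -0.002]
force: [-5.4, 3.3, 8.7]
finger_gap: 0.196
gripper_force: 50.2
```

Call:
{"op": "creep_tool", "data": {"offsets": {"deltas":[[0,0,0,0,0.3],[0,0,0,0,0.6],[0,0,0,0,0.6],[0,0,-0.05,0,0.6],[0,0,-0.1,0,0.6],[0,0,-0.15,0,0.6],[0,0,-0.2,0,0.6],[0,0,-0.2,0,0.6]]}}}

```text
t: 10.85
tcp_pos: [0.6733, -0.1044, 0.3045]
tool_rot: [0.544, 0.839, 0.002, 0.009]
force: [0.5, -0.4, 0.9]
finger_gap: 0.6
gripper_force: 0.0
```

```bash
python3 go.py .60 -.02 .3 87.4
```

```text
row 0.1070 -0.0324 0.0027 turn -1.1042 yaw now 24.1 q6 -42 tcp [ 0.6733 -0.1044  0.3045] dist 0.112
```

Call:
{"op": "creep_tool", "data": {"offsets": {"deltas":[[0.04,-0.01,0,-0.15,0.6],[0.107,-0.032,0,-1.104,0.6],[0.107,-0.032,0,-1.104,0.6],[0.107,-0.032,0,-1.104,0.6],[0.107,-0.032,0,-1.104,0.6],[0.107,-0.032,0,-1.104,0.6],[0.107,-0.032,0,-1.104,0.6],[0.107,-0.032,0,-1.104,0.6],[0.107,-0.032,0,-1.104,0.6],[0.107,-0.032,0,-1.104,0.6]]}}}

```text
t: 11.85
tcp_pos: [0.5958, -0.0185, 0.2944]
tool_rot: [0.024, 1.0, -0.0, -0.0]
force: [0.3, -0.2, -0.0]
finger_gap: 0.597
gripper_force: 0.0
```

Run:
```python
from h import *
import pickle
d=cam("wrist"); save(d,"w4.png",sc=1.5); pickle.dump(d,open("w4.pkl","wb"));P=cloud(d)
D=np.hypot(P[...,0]-.62,P[...,1]-.0044)
m=(P[...,2]>.058)&(P[...,2]<.07)&(D<.13); k,l,st,ce=cv2.connectedComponentsWithStats(m.astype(np.uint8))
for i in range(1,k):
    if st[i,4]>40: q=P[l==i];print(st[i],ce[i],cv2.minAreaRect(q[:,:2].astype(np.float32)),np.median(q,0))
im=d["pixels"].astype(int).max(2)
m=(im<70)&(P[...,2]>.045)&(P[...,2]<.07)&(D<.13); k,l,st,ce=cv2.connectedComponentsWithStats(m.astype(np.uint8))
for i in range(1,k):
    if st[i,4]>60: q=P[l==i];r=q[q[:,2]>q[:,2].max()-.004];print("cap",st[i],cv2.minAreaRect(q[:,:2].astype(np.float32)),q[:,2].max(),np.median(r,0))
```

```text
[205 118  15  36 363] [212.32782369 135.43801653] ((0.5690800547599792, -0.06322162598371506), (0.01638176292181015, 0.041006192564964294), 85.82380676269531) [ 0.5686648  -0.0626652   0.05962645]
[ 192  119  170   76 6749] [273.11749889 172.15869018] ((0.5987575054168701, 0.012897983193397522), (0.20421412587165833, 0.09094551205635071), 87.40694427490234) [0.61653591 0.00673955 0.06357738]
[324 119  17  33 368] [332.24456522 135.33967391] ((0.5748866200447083, 0.07733683288097382), (0.016916509717702866, 0.03773370012640953), 86.87311553955078) [0.57445575 0.07705426 0.05948033]
[181 208  15  11  57] [189.35087719 210.98245614] ((0.6628592610359192, -0.09987711906433105), (0.01792423613369465, 0.008802946656942368), 56.4798469543457) [ 0.65939299 -0.09838894  0.06364317]
cap [202 114  22  36 704] ((0.564877450466156, -0.06302735209465027), (0.025930257514119148, 0.04100064933300018), 89.2702865600586) 0.06220131140556949 [ 0.5679192  -0.0624607   0.05969443]
cap [261 114  21  36 707] ((0.5682406425476074, 0.006246543489396572), (0.02392244152724743, 0.041182518005371094), 88.14584350585938) 0.062198153507411334 [0.57111407 0.00689667 0.05951108]
cap [318 114  24  37 719] ((0.571628212928772, 0.07551786303520203), (0.023606974631547928, 0.04175557196140289), 88.58921813964844) 0.062346396348613414 [0.57401133 0.07709329 0.05953166]
```

View pics/w4.png

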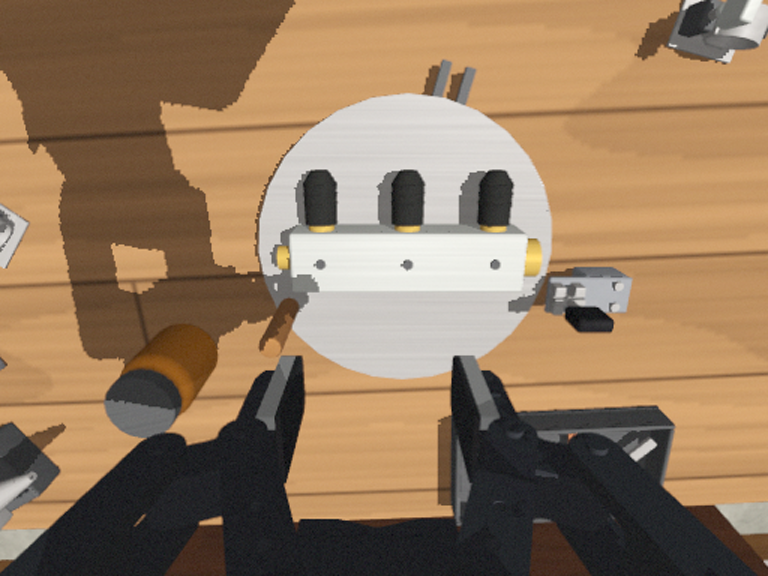

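w4: disc turned, three caps pointing up the image (−x, to the robot) at (320,197), (407,197), (495,197); plunger grip twisted at (588,318); left clamp partly at (720,25). Seats: left (0.578,0.0765), mid (0.5748,0.0067), right (0.5717,−0.0635). Now the left clamp.

```bash
python3 go.py .45 .25 .28 87.4
```

```text
row 0.1583 0.2613 0.0145 turn -0.0016 yaw now 87.3 q6 -100 tcp [ 0.5958 -0.0184  0.2945] dist 0.306
```

Call:
{"op": "creep_tool", "data": {"offsets": {"deltas":[[0.158,0.261,0.0145,0,0.6],[0.158,0.261,0.0145,0,0.6],[0.158,0.261,0.0145,0,0.6],[0.158,0.261,0.0145,0,0.6],[0.158,0.261,0.0145,0,0.6],[0.158,0.261,0.0145,0,0.6],[0.158,0.261,0.0145,0,0.6],[0.158,0.261,0.0145,0,0.6],[0.158,0.261,0.0145,0,0.6]]}}}

```text
t: 12.8
tcp_pos: [0.4508, 0.2491, 0.2804]
tool_rot: [0.023, 1.0, -0.0, 0.0]
force: [-0.1, 0.5, -0.1]
finger_gap: 0.594
gripper_force: 0.0
```

Create clamp.py:
```python
import sys
from h import *
def clamp(d,x,y,R=.07):
    P=cloud(d); D=np.hypot(P[...,0]-x,P[...,1]-y)
    hi=(P[...,2]>.060)&(P[...,2]<.085)&(D<R); k,l,st,ce=cv2.connectedComponentsWithStats(hi.astype(np.uint8)); i=1+st[1:,4].argmax()
    w=P[l==i]; w=w[w[:,2]>np.percentile(w[:,2],90)-.006]
    print("wing",len(w),w[:,2].max().round(4),cv2.minAreaRect(w[:,:2].astype(np.float32)))
    b=(P[...,2]>.028)&(P[...,2]<.047)&(D<R); q=P[b]; print("band",b.sum(),np.median(q,0),q.min(0),q.max(0))
    f=(P[...,2]>.0015)&(P[...,2]<.006)&(D<R)
    a=(P[...,2]>.003)&(D<R); print("all",cv2.minAreaRect(P[a][:,:2].astype(np.float32)))
if __name__=="__main__":
    d=cam("wrist"); x,y=map(float,sys.argv[1:3]); clamp(d,x,y)
    u,v=proj(d,[[x,y,.04]])[0].astype(int); print(u,v); save(d,sys.argv[3],(max(0,u-90),max(0,v-90),u+90,v+90),3)
```

```bash
python3 clamp.py .451 .252 cl.png
```

```text
wing 213 0.0751 ((0.44455403089523315, 0.23966732621192932), (0.009963512420654297, 0.026039667427539825), 71.78662872314453)
band 650 [0.45054964 0.2630192  0.0395917 ] [0.43325117 0.23112369 0.02827216] [0.46737069 0.28587958 0.04556259]
all ((0.446405827999115, 0.24891525506973267), (0.12947160005569458, 0.04110358655452728), 82.31644439697266)
253 155
```

View pics/cl.png

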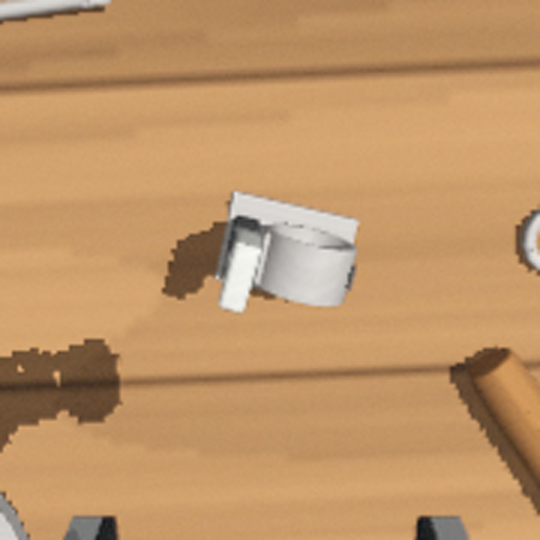

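Crop: wing at (240,260) with band to its right; clamp x yaw ≈ −18°. Grasp.

```bash
python3 go.py .4446 .2397 .068 71.8
```

```text
row 0.0062 -0.0092 0.2124 turn 0.2702 yaw now 87.3 q6 -71 tcp [0.451  0.2487 0.2804] dist 0.213
```

Call:
{"op": "creep_tool", "data": {"offsets": {"deltas":[[0.006,-0.009,0.05,0.15,0.5],[0.006,-0.009,0.1,0.27,0.5],[0.006,-0.009,0.14,0.27,0.45],[0.006,-0.009,0.18,0.27,0.45],[0.006,-0.009,0.2,0.27,0.45],[0.006,-0.009,0.212,0.27,0.45],[0.006,-0.009,0.212,0.27,0.45],[0.006,-0.009,0.212,0.27,0],[0.006,-0.009,0.212,0.27,0],[0.006,-0.009,0.212,0.27,0],[0.006,-0.009,0.212,0.27,0],[0.006,-0.009,0.212,0.27,0]]}, "clamp_n": 80}}

```text
t: 14.05
tcp_pos: [0.4443, 0.241, 0.0693]
tool_rot: [0.157, 0.988, 0.0, 0.001]
force: [-0.0, -1.7, 6.5]
finger_gap: 0.098
gripper_force: 80.3
```

Call:
{"op": "creep_tool", "data": {"offsets": {"deltas":[[0,0,-0.05,0,0],[0,0,-0.1,0,0],[0,0,-0.1,0,0],[0,0,-0.1,0,0]]}}}

```text
t: 14.45
tcp_pos: [0.4438, 0.2412, 0.1693]
tool_rot: [0.157, 0.988, 0.001, 0.001]
force: [-0.5, 0.6, -2.1]
finger_gap: 0.098
gripper_force: 79.2
```

```bash
python3 clamp.py .4446 .25 cl2.png;python3 go.py .498 .08 .169 87.4
```

```text
row -0.1025 -0.1358 -0.0010 turn -0.2702 yaw now 71.9 q6 -56 tcp [0.4427 0.2409 0.1681] dist 0.170Traceback (most recent call last):
  File "clamp.py", line 12, in <module>
    d=cam("wrist"); x,y=map(float,sys.argv[1:3]); clamp(d,x,y)
                                                  ~~~~~^^^^^^^
  File "clamp.py", line 5, in clamp
    hi=(P[...,2]>.060)&(P[...,2]<.085)&(D<R); k,l,st,ce=cv2.connectedComponentsWithStats(hi.astype(np.uint8)); i=1+st[1:,4].argmax()
                                                                                                                   ~~~~~~~~~~~~~~~^^
ValueError: attempt to get argmax of an empty sequence
```

```bash
python3 go.py .5219 .052 .169 87.4
```

```text
row -0.1339 -0.1550 -0.0010 turn -0.2702 yaw now 71.9 q6 -56 tcp [0.4427 0.2409 0.1681] dist 0.205
```

Call:
{"op": "creep_tool", "data": {"offsets": {"deltas":[[-0.02,-0.03,0,-0.05,0],[-0.05,-0.06,0,-0.13,0],[-0.08,-0.09,0,-0.2,0],[-0.11,-0.125,0,-0.27,0],[-0.134,-0.155,0,-0.27,0],[-0.134,-0.155,0,-0.27,0],[-0.134,-0.155,0.05,-0.27,0],[-0.134,-0.155,0.05,-0.27,0],[-0.134,-0.155,0.05,-0.27,0]]}}}

```text
t: 15.4
tcp_pos: [0.5202, 0.0528, 0.1163]
tool_rot: [0.023, 1.0, 0.0, -0.004]
force: [0.9, -0.1, -1.2]
finger_gap: 0.099
gripper_force: 79.1
```

```bash
python3 go.py .5219 .052 .0943 87.4
```

Run:
```python
from h import *
d=cam("wrist");save(d,"w5.png",sc=1.5);P=cloud(d)
q=P[(P[...,2]>.05)&(P[...,2]<.085)&(P[...,0]<.545)&(P[...,0]>.48)&(abs(P[...,1]-.075)<.05)]
print(len(q),cv2.minAreaRect(q[:,:2].astype(np.float32)),q.max(0),q.min(0),np.median(q,0))
```

```text
row -0.0019 -0.0007 0.0220 turn 0.0001 yaw now 87.4 q6 -94 tcp [0.5202 0.0528 0.1163] dist 0.022
3628 ((0.5156965851783752, 0.07185985147953033), (0.03249231353402138, 0.056188348680734634), 0.6465060114860535) [0.53212058 0.10005721 0.08498845] [0.49933538 0.04375194 0.05000041] [0.50983088 0.07217143 0.0553644 ]
```

View pics/w5.png

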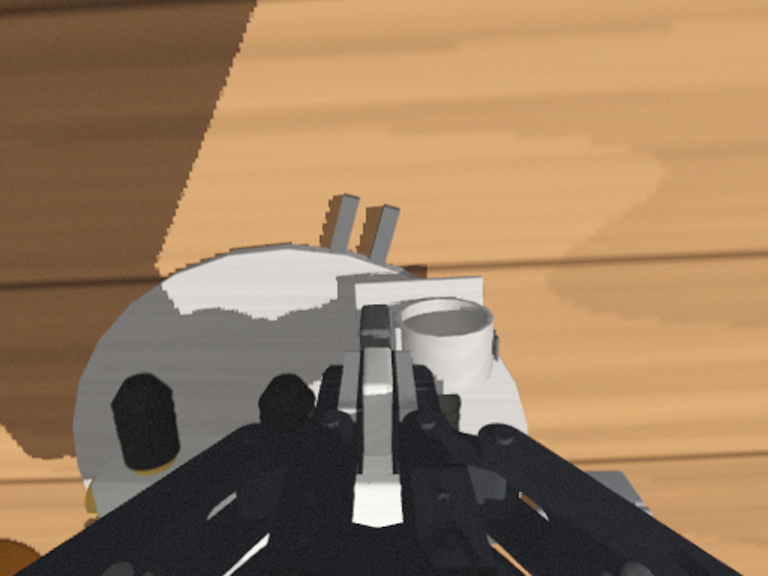

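Run:
```python
from h import *
d=cam("wrist")
p=onplane(d,np.array([[355,284],[483,277]])/1.5,.050);print(p,np.degrees(np.arctan2(*(p[1]-p[0])[[1,0]])))
p=onplane(d,np.array([[396,300],[494,300]])/1.5,.07);print(p)
```

```text
[[0.50323903 0.04401662 0.05      ]
 [0.50246402 0.09987766 0.05      ]] 90.79486328609956
[[0.50361055 0.06115913 0.07      ]
 [0.50532924 0.09995468 0.07      ]]
```

Call:
{"op": "creep_tool", "data": {"offsets": {"deltas":[[-0.002,-0.0005,0.015,0,0],[-0.002,-0.0005,0.022,0,0],[-0.002,-0.0005,0.022,0,0],[-0.002,-0.0005,0.022,0,0]]}}}

```text
t: 15.9
tcp_pos: [0.5251, 0.0516, 0.0975]
tool_rot: [0.023, 1.0, -0.0, 0.001]
force: [0.3, -0.6, -2.2]
finger_gap: 0.101
gripper_force: 79.3
```

Call:
{"op": "creep_tool", "data": {"offsets": {"deltas":[[0,0,0,0.045,0],[0,0,0,0.045,0],[0,0,0,0.045,0]]}}}

```text
t: 16.2
tcp_pos: [0.5251, 0.0514, 0.097]
tool_rot: [0.045, 0.999, -0.0, 0.001]
force: [-0.0, -0.8, -2.0]
finger_gap: 0.101
gripper_force: 79.3
```

```bash
python3 go.py .5768 .0495 .0943 87.4; python3 -c "
from h import *
s=readout.sense();print(s['force'],s['tau'])"
```

```text
row -0.0517 0.0027 0.0027 turn -0.0444 yaw now 84.9 q6 -91 tcp [0.5251 0.0514 0.097 ] dist 0.052
[-0.02586839 -0.76780897 -1.98459981] [ 1.30493022e-02 -4.15336347e+01 -9.47432220e+00  1.83953927e-02
 -2.71637204e-03  8.90133408e-03]
```

Call:
{"op": "creep_tool", "data": {"offsets": {"deltas":[[0,0,0.0027,0,0],[-0.005,0.0003,0.0027,0,0],[-0.01,0.0005,0.0027,0,0],[-0.015,0.0008,0.0027,0,0],[-0.02,0.001,0.0027,0,0],[-0.025,0.0013,0.0027,0,0],[-0.025,0.0013,0.0027,0,0]]}}}

```text
t: 16.9
tcp_pos: [0.5512, 0.0502, 0.0936]
tool_rot: [0.045, 0.999, -0.0, 0.001]
force: [-0.1, -1.0, -2.3]
finger_gap: 0.099
gripper_force: 79.2
```

```bash
python3 go.py .5738 .0497 .0943 87.4
```

```text
row -0.0225 0.0015 -0.0006 turn -0.0455 yaw now 84.8 q6 -91 tcp [0.5512 0.0502 0.0936] dist 0.023
```

Call:
{"op": "creep_tool", "data": {"offsets": {"deltas":[[-0.005,0.0003,0,0,0],[-0.01,0.0006,0,0,0],[-0.015,0.0009,0,0,0],[-0.019,0.0011,0,0,0],[-0.022,0.0013,0,0,0],[-0.022,0.0013,0,0,0]]}}}

```text
t: 17.5
tcp_pos: [0.5726, 0.0496, 0.0936]
tool_rot: [0.045, 0.999, -0.0, 0.0]
force: [0.1, -0.3, -1.2]
finger_gap: 0.103
gripper_force: 79.2
```

Call:
{"op": "creep_tool", "data": {"offsets": {"deltas":[[-0.002,0.0001,0,0,0],[-0.004,0.0002,0,0,0],[-0.004,0.0002,0,0,0]]}}}

```text
t: 17.8
tcp_pos: [0.5761, 0.0495, 0.0936]
tool_rot: [0.045, 0.999, 0.0, 0.0]
force: [1.0, 0.0, -2.6]
finger_gap: 0.102
gripper_force: 79.2
```

Call:
{"op": "creep_tool", "data": {"offsets": {"deltas":[[-0.002,0.0001,0.001,0,0],[-0.004,0.0002,0.001,0,0],[-0.004,0.0002,0.001,0,0]]}}}

```text
t: 18.1
tcp_pos: [0.577, 0.0494, 0.0935]
tool_rot: [0.045, 0.999, -0.0, -0.003]
force: [-7.0, -0.7, 9.3]
finger_gap: 0.098
gripper_force: 81.1
```

Run:
```python
from h import *
t=cam("top");save(t,"t2.png",(200,120,312,220),6)
d=cam("wrist");save(d,"w6.png",sc=1.5)
```

```text
(no output)
```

View pics/w6.png

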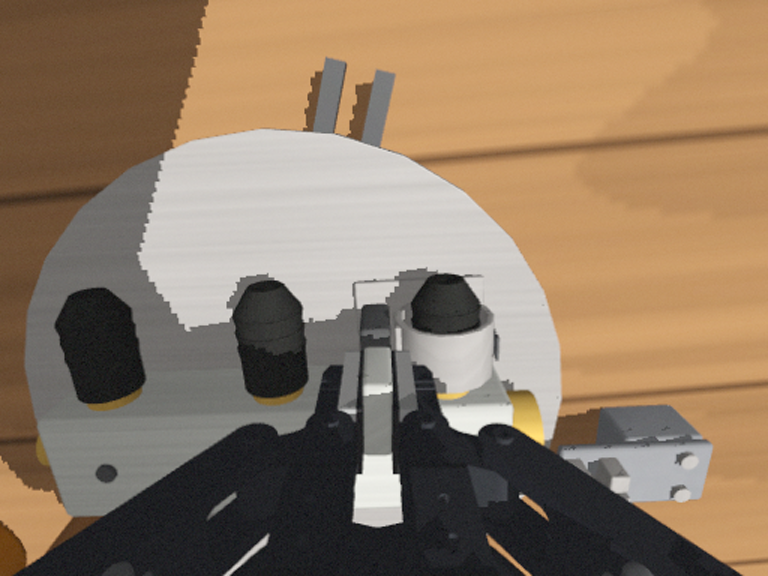

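Clamp is home on the left stub (cap visible through band at (445,300)), foot contact −7 N. Tighten.

Call:
{"op": "creep_tool", "data": {"offsets": {"deltas":[[0,0,-0.0005,0.15,0],[0,0,-0.0005,0.3,0],[0,0,-0.0005,0.45,0],[0,0,-0.0005,0.6,0],[0,0,-0.0005,0.75,0],[0,0,-0.0005,0.9,0],[0,0,-0.0005,1.05,0],[0,0,-0.0005,1.05,0]]}}}

```text
t: 19.0
tcp_pos: [0.5778, 0.0501, 0.0935]
tool_rot: [0.54, 0.842, -0.001, -0.002]
force: [-4.5, 1.4, 6.1]
finger_gap: 0.101
gripper_force: 80.4
```

```bash
python3 -c "
from h import *
s=readout.sense();print(s['force'],s['ft_torque'],s['tcp_pos'],Ro.from_quat(s['tool_rot']).as_matrix()[:,1])"
```

```text
[-4.45635958  1.41113212  6.06207994] [ 0.26101558  0.91721473 -0.02498595] [0.57780178 0.05011937 0.09348167] [ 0.90896262  0.41686199 -0.00361077]
```

Call:
{"op": "creep_tool", "data": {"offsets": {"deltas":[[-0.0002,-0.0001,0,0.15,0],[-0.0005,-0.0002,0,0.3,0],[-0.0008,-0.0004,0,0.45,0],[-0.001,-0.0005,0,0.6,0],[-0.0014,-0.0006,0,0.75,0],[-0.0016,-0.0007,0,0.9,0],[-0.0016,-0.0007,0,0.9,0]]}}}

```text
t: 19.7
tcp_pos: [0.5787, 0.0487, 0.0935]
tool_rot: [0.852, 0.524, -0.001, -0.001]
force: [-3.7, 3.6, 5.6]
finger_gap: 0.1
gripper_force: 80.2
```

```bash
python3 -c "
from h import *
s=readout.sense();print(s['force'],s['ft_torque'],s['tcp_pos'],Ro.from_quat(s['tool_rot']).as_matrix()[:,1])"
```

```text
[-3.69857208  3.64863072  5.58047074] [0.70657676 0.70896752 0.00517728] [0.57867326 0.04871571 0.09345243] [ 0.89232124 -0.45139163 -0.00289654]
```

Call:
{"op": "creep_tool", "data": {"offsets": {"deltas":[[-0.0002,0.0001,0,0.15,0],[-0.0005,0.0002,0,0.3,0],[-0.0008,0.0004,0,0.45,0],[-0.001,0.0005,0,0.6,0],[-0.0013,0.0006,0,0.75,0],[-0.0016,0.0008,0,0.9,0],[-0.0018,0.0009,0,1.0,0],[-0.0018,0.0009,0,1.06,0],[-0.0018,0.0009,0,1.06,0]]}}}

```text
t: 20.6
tcp_pos: [0.5792, 0.0455, 0.0934]
tool_rot: [1.0, 0.022, -0.001, 0.0]
force: [-4.3, 0.4, 5.3]
finger_gap: 0.101
gripper_force: 80.3
```

```bash
python3 -c "
from h import *
s=readout.sense();print(s['force'],s['ft_torque'],s['tcp_pos'],Ro.from_quat(s['tool_rot']).as_matrix()[:,1])"
```

```text
[-4.26254186  0.3739816   5.33730858] [ 0.15703877  0.7634124  -0.0586527 ] [0.57919336 0.04548039 0.09344776] [ 4.46558468e-02 -9.99002423e-01  1.19045287e-04]
```

Call:
{"op": "creep_tool", "data": {"offsets": {"deltas":[[0,0,0,0.1,0],[0,0,0,0.15,0],[0,0,0,0.15,0]]}}}

```text
t: 20.9
tcp_pos: [0.5792, 0.0453, 0.0935]
tool_rot: [0.999, -0.053, -0.001, 0.0]
force: [-3.3, -0.2, 4.5]
finger_gap: 0.102
gripper_force: 80.4
```

```bash
python3 -c "
from h import *
s=readout.sense();print(s['force'],s['ft_torque'],s['tcp_pos'],s['q'][5])"
```

```text
[-3.27486922 -0.23855872  4.45894809] [ 0.05954225  0.80950509 -0.0399195 ] [0.57921881 0.0452509  0.09345238] 1.562831482120358
```

Call:
{"op": "creep_tool", "data": {"offsets": {"deltas":[[0,0,0,0.15,0.2],[0,0,0,0.15,0.35],[0,0,0,0.15,0.35],[0,0,-0.05,0.15,0.4],[0,0,-0.1,0.15,0.4],[0,0,-0.15,0.15,0.4],[0,0,-0.18,0.15,0.4],[0,0,-0.18,0.15,0.4]]}}}

```text
t: 21.7
tcp_pos: [0.5834, 0.0452, 0.2788]
tool_rot: [0.992, -0.127, 0.007, -0.0]
force: [-0.0, 0.1, 0.1]
finger_gap: 0.398
gripper_force: 0.0
```

```bash
python3 go.py .57 -.1 .28 -90
```

```text
row 0.0237 0.1439 -0.0011 turn -0.2552 yaw now -104.6 q6 98 tcp [0.5834 0.0452 0.2788] dist 0.146
```

Call:
{"op": "creep_tool", "data": {"offsets": {"deltas":[[0.0,-0.02,0,-0.15,0.5],[0,-0.02,0,-0.25,0.5],[0,-0.02,0,-0.25,0.5],[0,-0.02,0,-0.25,0.5]]}}}

```text
t: 22.1
tcp_pos: [0.5847, 0.0648, 0.2722]
tool_rot: [1.0, -0.005, -0.001, 0.0]
force: [-0.4, -0.4, 0.2]
finger_gap: 0.501
gripper_force: 0.0
```

Run:
```python
from h import *
d=cam("wrist");save(d,"w7.png",sc=1.5);P=cloud(d);t=cam("top");save(t,"t3.png",(60,90,460,280),2)
D=np.hypot(P[...,0]-.578,P[...,1]-.05)
w=P[(P[...,2]>.088)&(P[...,2]<.11)&(D<.03)];print("wing",len(w),cv2.minAreaRect(w[:,:2].astype(np.float32)),w[:,2].max())
P=cloud(t)
for nm,(x,y) in dict(R=(.592,-.375)).items():
    D=np.hypot(P[...,0]-x,P[...,1]-y);w=P[(P[...,2]>.06)&(P[...,2]<.09)&(D<.08)];print(nm,len(w),w.mean(0))
```

```text
wing 264 ((0.5773031711578369, 0.04508240520954132), (0.010117696598172188, 0.02557847462594509), 83.3543930053711) 0.0994806516261258
R 50 [ 0.60546591 -0.38689635  0.07126793]
```

View pics/w7.png

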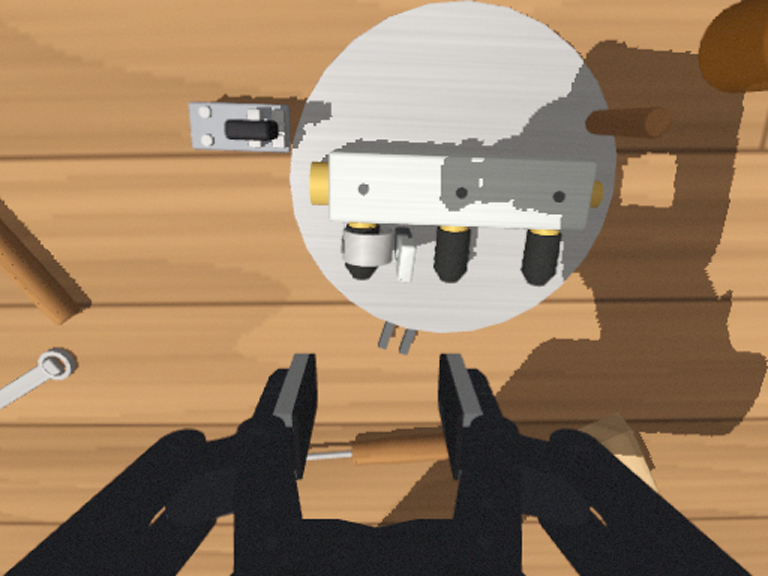

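w7: left clamp fully home (band at (368,245), foot against manifold), wing at (405,255), nearly parallel again → key ≈3.2. Now the right clamp.

```bash
python3 go.py .56 -.38 .28 -90
```

```text
row -0.0203 0.4449 -0.0075 turn -0.0100 yaw now -90.6 q6 86 tcp [0.5848 0.0647 0.2725] dist 0.445
```

Call:
{"op": "creep_tool", "data": {"offsets": {"deltas":[[-0.02,0.445,-0.0075,0,0.5],[-0.02,0.445,-0.0075,0,0.5],[-0.02,0.445,-0.0075,0,0.5],[-0.02,0.445,-0.0075,0,0.5],[-0.02,0.445,-0.0075,0,0.5],[-0.02,0.445,-0.0075,0,0.5],[-0.02,0.445,-0.0075,0,0.5],[-0.02,0.445,-0.0075,0,0.5],[-0.02,0.445,-0.0075,0,0.5],[-0.02,0.445,-0.0075,0,0.5],[-0.02,0.445,-0.0075,0,0.5],[-0.02,0.445,-0.0075,0,0.5]]}}}

```text
t: 23.4
tcp_pos: [0.5606, -0.3788, 0.2801]
tool_rot: [1.0, -0.005, -0.0, -0.001]
force: [0.3, -0.5, 0.2]
finger_gap: 0.5
gripper_force: 0.0
```

```bash
python3 clamp.py .598 -.378 cr.png
```

```text
wing 237 0.0753 ((0.6049613952636719, -0.38643592596054077), (0.02598079852759838, 0.010006554424762726), 36.0522346496582)
band 657 [ 0.58630265 -0.37033275  0.03989199] [ 0.56289395 -0.39761347  0.028316  ] [ 0.61584092 -0.34918952  0.04689084]
all ((0.5671361684799194, -0.377173513174057), (0.10203410685062408, 0.08917808532714844), 50.69475555419922)
250 122
```

View pics/cr.png

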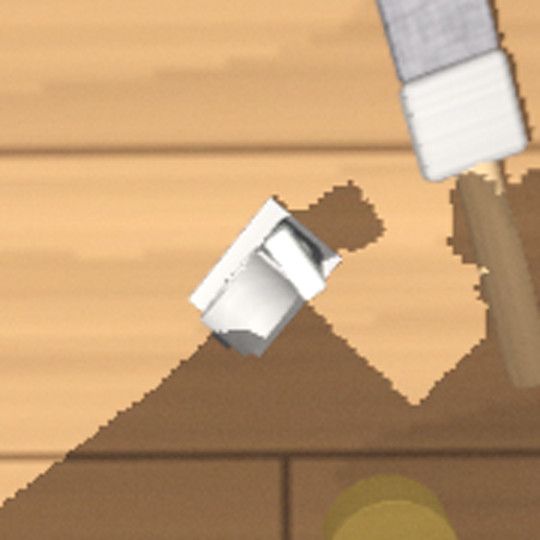

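Wing at (295,262) in crop, band to lower left; clamp x yaw ≈ 36°. Grasp with yaw −54, later regrip.

```bash
python3 go.py .605 -.3864 .0685 -54
```

```text
row 0.0444 0.0079 0.2118 turn -0.6364 yaw now -90.5 q6 47 tcp [ 0.5609 -0.3783  0.2804] dist 0.217
```

Call:
{"op": "creep_tool", "data": {"offsets": {"deltas":[[0.044,0.008,0.05,-0.15,0.45],[0.044,0.008,0.1,-0.3,0.45],[0.044,0.008,0.12,-0.45,0.45],[0.044,0.008,0.14,-0.6,0.45],[0.044,0.008,0.16,-0.636,0.45],[0.044,0.008,0.19,-0.636,0.45],[0.044,0.008,0.212,-0.636,0.45],[0.044,0.008,0.212,-0.636,0.45],[0.044,0.008,0.212,-0.636,0],[0.044,0.008,0.212,-0.636,0],[0.044,0.008,0.212,-0.636,0],[0.044,0.008,0.212,-0.636,0],[0.044,0.008,0.212,-0.636,0]]}, "clamp_n": 80}}

```text
t: 24.75
tcp_pos: [0.6054, -0.3882, 0.07]
tool_rot: [0.951, 0.308, 0.001, 0.0]
force: [0.6, 2.9, 6.0]
finger_gap: 0.1
gripper_force: 78.9
```

Call:
{"op": "creep_tool", "data": {"offsets": {"deltas":[[0,0,-0.05,0,0],[0,0,-0.1,0,0],[0,0,-0.1,0,0],[0,0,-0.1,0,0]]}}}

```text
t: 25.15
tcp_pos: [0.6051, -0.3889, 0.1702]
tool_rot: [0.951, 0.308, 0.001, 0.001]
force: [0.1, 0.5, -2.1]
finger_gap: 0.096
gripper_force: 79.0
```

```bash
python3 go.py .52 -.0179 .16 -92.6
```

```text
row 0.1487 -0.3505 0.0092 turn 0.6720 yaw now -54.1 q6 13 tcp [ 0.6051 -0.3889  0.1702] dist 0.381
```

Call:
{"op": "creep_tool", "data": {"offsets": {"deltas":[[0.02,-0.035,0,0.1,0],[0.04,-0.08,0,0.2,0],[0.06,-0.125,0,0.3,0],[0.075,-0.17,0,0.4,0],[0.09,-0.215,0,0.5,0],[0.11,-0.26,0,0.6,0],[0.125,-0.3,0,0.672,0],[0.14,-0.33,0,0.672,0],[0.1487,-0.3505,0,0.672,0],[0.1487,-0.3505,0.03,0.672,0],[0.1487,-0.3505,0.05,0.672,0],[0.1487,-0.3505,0.05,0.672,0],[0.1487,-0.3505,0.05,0.672,0]]}}}

```text
t: 26.45
tcp_pos: [0.5184, -0.017, 0.1174]
tool_rot: [1.0, -0.023, -0.002, -0.0]
force: [-0.5, 0.2, -1.1]
finger_gap: 0.1
gripper_force: 79.0
```

```bash
python3 go.py .5187 -.0178 .095 -92.6
```

Run:
```python
from h import *
d=cam("wrist");save(d,"w8.png",sc=1.5)
```

```text
row 0.0004 0.0008 0.0224 turn 0.0001 yaw now -92.6 q6 78 tcp [ 0.5184 -0.017   0.1174] dist 0.022
```

View pics/w8.png

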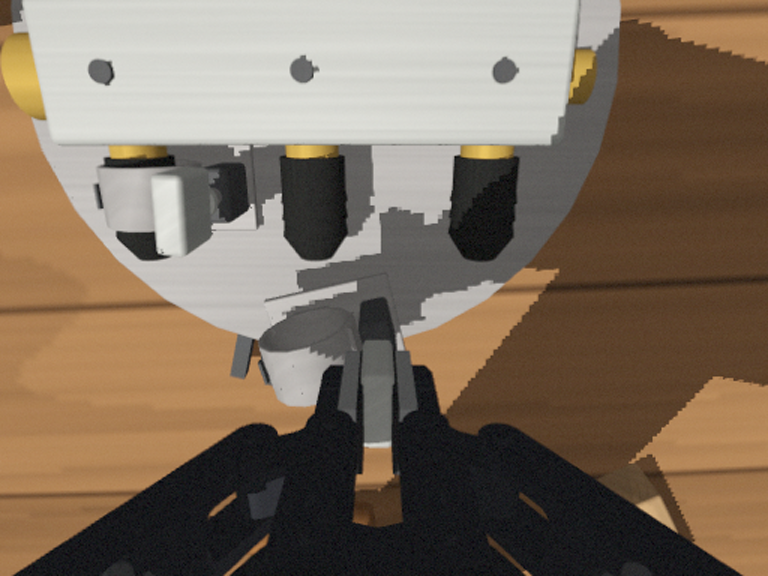

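Run:
```python
from h import *
d=cam("wrist")
p=onplane(d,np.array([[388,274],[265,300],[409,346]])/1.5,.050);print(p,np.degrees(np.arctan2(*(p[1]-p[0])[[1,0]])),np.linalg.norm(p[1]-p[0]),np.linalg.norm(p[2]-p[0]))
# left clamp: foot corner front right on deck
p=onplane(d,np.array([[254,146],[260,230]])/1.5,.027);print(p)
```

```text
[[ 0.53969159 -0.02309702  0.05      ]
 [ 0.53000593  0.03177186  0.05      ]
 [ 0.50445085 -0.03144363  0.05      ]] 100.01093431323017 0.05571719942450527 0.03621568723696148
[[0.59468283 0.0339982  0.027     ]
 [0.55657451 0.03616023 0.027     ]]
```

Clamp is 12.6° off the tool (foot edge (265,300)–(388,274)); correct by turning 0.22 before lowering and sliding on the middle stub (at (315,205)).

Call:
{"op": "creep_tool", "data": {"offsets": {"deltas":[[0,0.0005,0.01,0.12,0],[0,0.0005,0.02,0.22,0],[0,0.0005,0.022,0.22,0],[0,0.0005,0.022,0.22,0],[0,0.0005,0.022,0.22,0]]}}}

```text
t: 27.05
tcp_pos: [0.5201, -0.0179, 0.0973]
tool_rot: [0.991, -0.132, 0.001, 0.0]
force: [-1.1, -0.2, -1.2]
finger_gap: 0.1
gripper_force: 78.9
```

```bash
python3 go.py .5736 -.0203 .095 -105
```

Run:
```python
from h import *
s=readout.sense();print(s["force"])
d=cam("wrist");save(d,"w9.png",sc=1.5)
```

```text
row 0.0523 -0.0116 0.0024 turn -0.0021 yaw now -105.1 q6 91 tcp [ 0.5201 -0.0179  0.0973] dist 0.054
[-1.13277656 -0.17091679 -1.20237693]
```

View pics/w9.png

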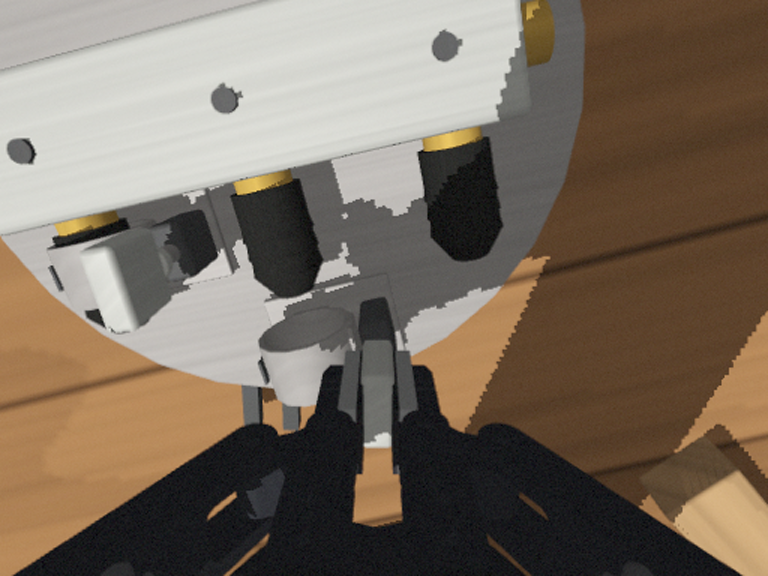

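Clamp is now square to the stub at (280,240). Slide on.

Call:
{"op": "creep_tool", "data": {"offsets": {"deltas":[[0,0,0.0022,0,0],[0.005,-0.0011,0.0022,0,0],[0.01,-0.0022,0.0022,0,0],[0.015,-0.0033,0.0022,0,0],[0.02,-0.0044,0.0022,0,0],[0.025,-0.0055,0.0022,0,0],[0.025,-0.0055,0.0022,0,0]]}}}

```text
t: 27.8
tcp_pos: [0.5465, -0.0191, 0.0945]
tool_rot: [0.991, -0.132, 0.001, 0.0]
force: [-0.9, 0.2, -1.6]
finger_gap: 0.101
gripper_force: 78.9
```

```bash
python3 go.py .5736 -.0203 .0945 -105
```

```text
row 0.0265 -0.0060 0.0000 turn -0.0033 yaw now -105.2 q6 91 tcp [ 0.5465 -0.0191  0.0945] dist 0.027
```

Call:
{"op": "creep_tool", "data": {"offsets": {"deltas":[[0.005,-0.0011,0,0,0],[0.01,-0.0022,0,0,0],[0.015,-0.0033,0,0,0],[0.02,-0.0044,0,0,0],[0.024,-0.0053,0,0,0],[0.024,-0.0053,0,0,0]]}}}

```text
t: 28.4
tcp_pos: [0.5707, -0.0202, 0.0945]
tool_rot: [0.991, -0.132, 0.001, 0.0]
force: [1.4, -0.8, -1.4]
finger_gap: 0.098
gripper_force: 78.9
```

```bash
python3 go.py .5736 -.0203 .0945 -105
```

```text
row 0.0028 -0.0007 0.0000 turn -0.0033 yaw now -105.2 q6 92 tcp [ 0.5707 -0.0202  0.0945] dist 0.003
```

Call:
{"op": "creep_tool", "data": {"offsets": {"deltas":[[0.002,-0.0004,0.001,0,0],[0.004,-0.0008,0.001,0,0],[0.004,-0.0008,0.001,0,0]]}}}

```text
t: 28.7
tcp_pos: [0.5718, -0.0201, 0.094]
tool_rot: [0.991, -0.132, -0.002, 0.0]
force: [-4.1, -0.9, 5.7]
finger_gap: 0.1
gripper_force: 79.9
```

Call:
{"op": "creep_tool", "data": {"offsets": {"deltas":[[0.001,-0.0002,0,0,0],[0.003,-0.0006,0,0,0],[0.003,-0.0006,0,0,0]]}}}

```text
t: 29.0
tcp_pos: [0.5739, -0.02, 0.094]
tool_rot: [0.991, -0.132, -0.003, -0.0]
force: [-5.5, -0.0, 7.7]
finger_gap: 0.095
gripper_force: 80.2
```

Call:
{"op": "creep_tool", "data": {"offsets": {"deltas":[[0,0,-0.0008,0,0],[0.002,-0.0004,-0.0008,0,0],[0.003,-0.0006,-0.0008,0,0],[0.003,-0.0006,-0.0008,0,0]]}}}

```text
t: 29.4
tcp_pos: [0.5747, -0.0201, 0.0942]
tool_rot: [0.991, -0.132, -0.006, 0.0]
force: [-9.7, -0.3, 10.1]
finger_gap: 0.104
gripper_force: 80.6
```

Run:
```python
from h import *
d=cam("wrist");save(d,"w10.png",sc=1.5)
```

```text
(no output)
```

View pics/w10.png

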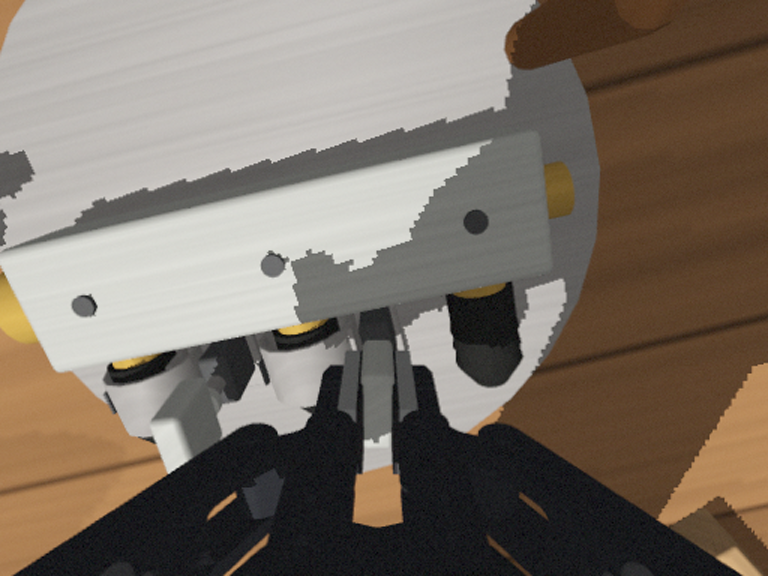

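Middle clamp home against the manifold. Release, half-turn back, regrip.

Call:
{"op": "creep_tool", "data": {"offsets": {"deltas":[[0,0,0,0,0.2],[0,0,0,0,0.35],[0,0,0,0,0.35],[0,0,-0.03,0,0.35],[0,0,-0.06,0,0.35],[0,0,-0.06,0,0.35]]}}}

```text
t: 30.05
tcp_pos: [0.5835, -0.0214, 0.158]
tool_rot: [0.991, -0.132, 0.005, 0.0]
force: [0.9, -0.5, -0.3]
finger_gap: 0.348
gripper_force: 0.0
```

Call:
{"op": "creep_tool", "data": {"offsets": {"deltas":[[0,0,0,-3.14,0.35],[0,0,0,-3.14,0.35],[0,0,0,-3.14,0.35],[0,0,0,-3.14,0.35],[0,0,0,-3.14,0.35],[0,0,0,-3.14,0.35],[0,0,0,-3.14,0.35],[0,0,0,-3.14,0.35],[0,0,0,-3.14,0.35],[0,0,0,-3.14,0.35],[0,0,0,-3.14,0.35],[0,0,0,-3.14,0.35],[0,0,0,-3.14,0.35],[0,0,0,-3.14,0.35],[0,0,0,-3.14,0.35],[0,0,0,-3.14,0.35],[0,0,0,-3.14,0.35],[0,0,0,-3.14,0.35],[0,0,0,-3.14,0.35],[0,0,0,-3.14,0.35]]}}}

```text
t: 32.05
tcp_pos: [0.5801, -0.0208, 0.1534]
tool_rot: [0.199, 0.98, 0.0, -0.0]
force: [0.2, -0.1, 0.5]
finger_gap: 0.352
gripper_force: 0.0
```

```bash
python3 go.py .5745 -.0201 .0945 75;  python3 - <<'E'
from h import *
d=cam("wrist");save(d,"w11.png",sc=1.5);P=cloud(d)
D=np.hypot(P[...,0]-.573,P[...,1]+.02)
w=P[(P[...,2]>.088)&(P[...,2]<.11)&(D<.03)];print("wing",len(w),cv2.minAreaRect(w[:,:2].astype(np.float32)) if len(w) else 0)
E
```

```text
row 0.0054 -0.0016 0.0589 turn -0.1389 yaw now 67.0 q6 -80 tcp [ 0.5801 -0.0208  0.1534] dist 0.059
wing 653 ((0.5729995369911194, -0.019763575866818428), (0.009982814081013203, 0.026138968765735626), 74.70580291748047)
```

Call:
{"op": "creep_tool", "data": {"offsets": {"deltas":[[0.0069,-0.0019,0,-0.137,0.35],[0.0069,-0.0019,0.03,-0.137,0.35],[0.0069,-0.0019,0.058,-0.137,0.35],[0.0069,-0.0019,0.058,-0.137,0.35],[0.0069,-0.0019,0.058,-0.137,0],[0.0069,-0.0019,0.058,-0.137,0],[0.0069,-0.0019,0.058,-0.137,0],[0.0069,-0.0019,0.058,-0.137,0],[0.0069,-0.0019,0.058,-0.137,0]]}, "clamp_n": 80}}

```text
t: 33.0
tcp_pos: [0.5733, -0.0199, 0.0969]
tool_rot: [0.135, 0.991, -0.0, 0.001]
force: [-0.5, -0.6, -2.1]
finger_gap: 0.098
gripper_force: 79.2
```

Call:
{"op": "creep_tool", "data": {"offsets": {"deltas":[[0,0,0,0.15,0],[0,0,0,0.3,0],[0,0,0,0.45,0],[0,0,0,0.6,0],[0,0,0,0.75,0],[0,0,0,0.9,0],[0,0,0,0.9,0]]}}}

```text
t: 33.7
tcp_pos: [0.573, -0.0195, 0.0968]
tool_rot: [0.552, 0.834, 0.0, 0.0]
force: [-0.7, 0.4, 0.1]
finger_gap: 0.097
gripper_force: 79.5
```

```bash
python3 -c "
from h import *
s=readout.sense();print(s['force'],s['ft_torque'],Ro.from_quat(s['tool_rot']).as_matrix()[:,1])"
```

```text
[-0.74595366  0.35527386  0.08281601] [0.14218791 0.14648808 0.01501789] [9.20608560e-01 3.90486052e-01 7.23011576e-04]
```

Call:
{"op": "creep_tool", "data": {"offsets": {"deltas":[[-0.0003,0.0002,0,0.15,0],[-0.0007,0.0002,0,0.3,0],[-0.001,0.0001,0,0.45,0],[-0.0013,-0.0001,0,0.6,0],[-0.0016,-0.0002,0,0.75,0],[-0.002,-0.0003,0,0.9,0],[-0.002,-0.0003,0,0.9,0]]}}}

```text
t: 34.4
tcp_pos: [0.5734, -0.0215, 0.0967]
tool_rot: [0.859, 0.512, 0.0, -0.0]
force: [-0.1, 1.9, 3.8]
finger_gap: 0.102
gripper_force: 79.7
```

```bash
python3 -c "
from h import *
s=readout.sense();print(s['force'],s['ft_torque'],Ro.from_quat(s['tool_rot']).as_matrix()[:,1])"
```

```text
[-0.10590226  1.88347142  3.79231425] [ 0.2547819   0.17114712 -0.00104829] [ 8.79424460e-01 -4.76038407e-01  2.31586482e-04]
```

Call:
{"op": "creep_tool", "data": {"offsets": {"deltas":[[0,0.0005,0,0.15,0],[-0.0003,0.0006,0,0.3,0],[-0.0006,0.0008,0,0.45,0],[-0.0008,0.0009,0,0.6,0],[-0.001,0.001,0,0.75,0],[-0.0013,0.0012,0,0.9,0],[-0.0016,0.0014,0,1.05,0],[-0.0016,0.0014,0,1.13,0],[-0.0016,0.0014,0,1.13,0]]}}}

```text
t: 35.3
tcp_pos: [0.5742, -0.0242, 0.0967]
tool_rot: [1.0, -0.027, 0.001, 0.0]
force: [-0.6, -0.8, 3.2]
finger_gap: 0.097
gripper_force: 79.9
```

```bash
python3 -c "
from h import *
s=readout.sense();print(s['force'],s['ft_torque'],Ro.from_quat(s['tool_rot']).as_matrix()[:,1])"
```

```text
[-0.56757747 -0.79762297  3.17178396] [-0.07634557  0.16174107  0.00687577] [-5.31792562e-02 -9.98584704e-01  7.45461346e-04]
```

Call:
{"op": "creep_tool", "data": {"offsets": {"deltas":[[0,0,0,0,0.2],[0,0,0,0,0.35],[0,0,0,0,0.35],[0,0,-0.05,0,0.4],[0,0,-0.1,0,0.4],[0,0,-0.15,0,0.4],[0,0,-0.2,0,0.4],[0,0,-0.2,0,0.4]]}}}

```text
t: 36.1
tcp_pos: [0.5781, -0.0246, 0.3042]
tool_rot: [1.0, -0.028, 0.008, 0.002]
force: [0.7, -0.8, -0.3]
finger_gap: 0.396
gripper_force: 0.0
```

Run:
```python
from h import *
d=cam("wrist");save(d,"w12.png",sc=1.5);P=cloud(d)
for y in(.045,-.024):
    D=np.hypot(P[...,0]-.575,P[...,1]-y)
    w=P[(P[...,2]>.088)&(P[...,2]<.11)&(D<.03)];print("wing",len(w),cv2.minAreaRect(w[:,:2].astype(np.float32)))
```

```text
wing 243 ((0.5769038200378418, 0.04483018070459366), (0.010090808384120464, 0.02566772885620594), 82.61949920654297)
wing 213 ((0.5731797218322754, -0.024765800684690475), (0.009006829001009464, 0.025476787239313126), 86.81147003173828)
```

View pics/w12.png

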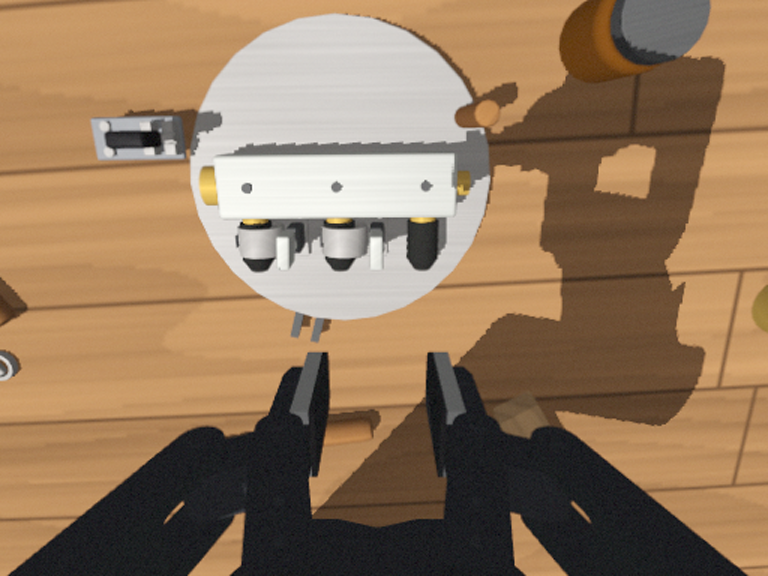

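w12: both clamps home and square, wings at (284,250) and (376,245), nearly parallel to the stubs (keys ≈3.2, 3.15). Handle at (480,113). Swing back.

```bash
python3 go.py .6672 -.1018 .18 24
```

```text
row 0.0943 0.0721 0.1215 turn -2.0466 yaw now -93.3 q6 80 tcp [ 0.576  -0.0242  0.3004] dist 0.170
```

Call:
{"op": "creep_tool", "data": {"offsets": {"deltas":[[0.05,0.04,0.02,-0.15,0.5],[0.094,0.072,0.05,-2.046,0.5],[0.094,0.072,0.1,-2.046,0.5],[0.094,0.072,0.12,-2.046,0.5],[0.094,0.072,0.12,-2.046,0.5],[0.094,0.072,0.12,-2.046,0.5],[0.094,0.072,0.12,-2.046,0.5],[0.094,0.072,0.12,-2.046,0.5],[0.094,0.072,0.12,-2.046,0.5],[0.094,0.072,0.12,-2.046,0.5],[0.094,0.072,0.12,-2.046,0.5],[0.094,0.072,0.12,-2.046,0.5],[0.094,0.072,0.12,-2.046,0.5],[0.094,0.072,0.12,-2.046,0.5],[0.094,0.072,0.12,-2.046,0.5],[0.094,0.072,0.12,-2.046,0.5]]}}}

```text
t: 37.75
tcp_pos: [0.6625, -0.1009, 0.1746]
tool_rot: [0.546, 0.838, -0.0, -0.001]
force: [0.5, 0.4, -0.0]
finger_gap: 0.498
gripper_force: 0.0
```

```bash
python3 go.py .6672 -.1018 .094 24
```

Run:
```python
from h import *
d=cam("wrist");P=cloud(d)
D=np.hypot(P[...,0]-.667,P[...,1]+.102)
m=(P[...,2]>.1)&(P[...,2]<.13)&(D<.03);t=P[m];print(len(t),cv2.minAreaRect(t[t[:,2]>t[:,2].max()-.006][:,:2].astype(np.float32)))
```

```text
row -0.0029 0.0041 0.0806 turn -0.0035 yaw now 23.8 q6 -42 tcp [ 0.6625 -0.1009  0.1746] dist 0.081
567 ((0.666340172290802, -0.10224971175193787), (0.017222901806235313, 0.01669427379965782), 43.17147445678711)
```

Call:
{"op": "creep_tool", "data": {"offsets": {"deltas":[[-0.003,0.004,0.045,0,0.5],[-0.003,0.004,0.08,0,0.5],[-0.003,0.004,0.08,0,0.5],[-0.003,0.004,0.08,0,0],[-0.003,0.004,0.08,0,0],[-0.003,0.004,0.08,0,0],[-0.003,0.004,0.08,0,0],[-0.003,0.004,0.08,0,0]]}, "clamp_n": 60}}

```text
t: 38.6
tcp_pos: [0.6678, -0.1031, 0.0977]
tool_rot: [0.545, 0.838, -0.001, 0.0]
force: [-5.3, -3.2, -0.1]
finger_gap: 0.189
gripper_force: 59.1
```

Call:
{"op": "creep_tool", "data": {"offsets": {"deltas":[[0.0013,-0.0175,0,0.15,0],[0.0052,-0.0346,0,0.3,0],[0.0117,-0.0509,0,0.45,0],[0.0204,-0.0661,0,0.6,0],[0.0314,-0.0798,0,0.75,0],[0.0443,-0.0916,0,0.9,0],[0.0588,-0.1015,0,1.05,0],[0.0746,-0.109,0,1.2,0],[0.0914,-0.1142,0,1.35,0],[0.1087,-0.1167,0,1.5,0],[0.1182,-0.117,0,1.58,0],[0.1182,-0.117,0,1.58,0],[0.1182,-0.117,0,1.58,0],[0.1182,-0.117,0,1.58,0]]}}}

```text
t: 40.0
tcp_pos: [0.5128, -0.0425, 0.0977]
tool_rot: [0.979, 0.203, -0.001, 0.001]
force: [-6.2, -4.6, 2.5]
finger_gap: 0.194
gripper_force: 61.3
```

Call:
{"op": "creep_tool", "data": {"offsets": {"deltas":[[0,-0.002,0,0.015,0],[0,-0.003,0,0.015,0],[0,-0.003,0,0.015,0]]}}}

```text
t: 40.3
tcp_pos: [0.5128, -0.0423, 0.0977]
tool_rot: [0.98, 0.198, 0.0, 0.003]
force: [-6.1, -14.9, -0.7]
finger_gap: 0.195
gripper_force: 61.1
```

Call:
{"op": "creep_tool", "data": {"offsets": {"deltas":[[0,0.002,0,0,0.3],[0,0.002,0,0,0.5],[0,0.002,0,0,0.5],[0,0.002,-0.05,0,0.5],[0,0,-0.1,0,0.5],[0,0,-0.13,0,0.5],[0,0,-0.13,0,0.5]]}}}

```text
t: 41.0
tcp_pos: [0.5156, -0.039, 0.2311]
tool_rot: [0.981, 0.196, 0.005, 0.003]
force: [0.3, -0.3, -0.6]
finger_gap: 0.504
gripper_force: 0.0
```

```bash
python3 go.py .6646 .144 .18 -2.8
```

```text
row 0.2073 -0.1122 0.0523 turn -1.1284 yaw now -67.5 q6 51 tcp [ 0.5156 -0.039   0.2311] dist 0.241
```

Call:
{"op": "creep_tool", "data": {"offsets": {"deltas":[[0.05,-0.03,0,-0.15,0.5],[0.207,-0.112,0,-1.128,0.5],[0.207,-0.112,0,-1.128,0.5],[0.207,-0.112,0.02,-1.128,0.5],[0.207,-0.112,0.05,-1.128,0.5],[0.207,-0.112,0.05,-1.128,0.5],[0.207,-0.112,0.05,-1.128,0.5],[0.207,-0.112,0.05,-1.128,0.5],[0.207,-0.112,0.05,-1.128,0.5],[0.207,-0.112,0.05,-1.128,0.5]]}}}

```text
t: 42.0
tcp_pos: [0.6602, 0.1442, 0.1754]
tool_rot: [0.725, 0.689, -0.0, -0.0]
force: [0.1, -0.3, -0.2]
finger_gap: 0.499
gripper_force: 0.0
```

Run:
```python
from h import *
d=cam("wrist");P=cloud(d);save(d,"w13.png",sc=1.5)
D=np.hypot(P[...,0]-.664,P[...,1]-.1437)
m=(P[...,2]>.075)&(P[...,2]<.12)&(D<.03);t=P[m];t=t[t[:,2]>np.percentile(t[:,2],90)-.006];print(len(t),cv2.minAreaRect(t[:,:2].astype(np.float32)),t[:,2].max())
```

```bash
python3 go.py .6646 .144 .097 -2.8
```

```text
625 ((0.664584755897522, 0.14422312378883362), (0.02730700559914112, 0.01140633411705494), 87.0861587524414) 0.10316977754436657
row 0.0002 0.0044 0.0787 turn -0.0025 yaw now -2.9 q6 6 tcp [0.6603 0.144  0.1757] dist 0.079
```

Call:
{"op": "creep_tool", "data": {"offsets": {"deltas":[[0,0.0044,0.04,0,0.5],[0,0.0044,0.079,0,0.5],[0,0.0044,0.079,0,0.5],[0,0.0044,0.079,0,0],[0,0.0044,0.079,0,0],[0,0.0044,0.079,0,0],[0,0.0044,0.079,0,0],[0,0.0044,0.079,0,0]]}, "clamp_n": 80}}

```text
t: 42.85
tcp_pos: [0.6655, 0.1438, 0.0997]
tool_rot: [0.725, 0.689, 0.001, 0.001]
force: [-3.2, -0.1, 6.7]
finger_gap: 0.121
gripper_force: 79.5
```

Call:
{"op": "creep_tool", "data": {"offsets": {"deltas":[[0,0,-0.003,0,0],[0,0,-0.006,0,0],[0,0,-0.007,0,0],[0,0,-0.007,0,0]]}}}

```text
t: 43.25
tcp_pos: [0.6653, 0.1438, 0.1033]
tool_rot: [0.725, 0.689, 0.0, 0.0]
force: [2.7, 2.3, -12.4]
finger_gap: 0.119
gripper_force: 77.8
```

Call:
{"op": "creep_tool", "data": {"offsets": {"deltas":[[0,0,-0.003,0,0],[0,0,-0.003,0.1,0],[0,0,-0.003,0.25,0],[0,0,-0.003,0.4,0],[0,0,-0.003,0.55,0],[0,0,-0.003,0.7,0],[0,0,-0.003,0.85,0],[0,0,-0.003,1.0,0],[0,0,-0.003,1.15,0],[0,0,-0.003,1.3,0],[0,0,-0.003,1.45,0],[0,0,-0.003,1.57,0],[0,0,-0.003,1.57,0],[0,0,-0.003,1.57,0]]}}}

```text
t: 44.65
tcp_pos: [0.6651, 0.1434, 0.1068]
tool_rot: [1.0, -0.023, -0.0, 0.0]
force: [3.7, 0.2, -11.9]
finger_gap: 0.116
gripper_force: 77.9
```

Call:
{"op": "creep_tool", "data": {"offsets": {"deltas":[[0,0,0.004,0,0],[0,0,0.01,0,0],[0,0,0.014,0,0],[0,0,0.014,0,0]]}}}

```text
t: 45.05
tcp_pos: [0.6651, 0.1434, 0.0928]
tool_rot: [1.0, -0.024, -0.0, 0.0]
force: [1.8, -0.2, -10.0]
finger_gap: 0.123
gripper_force: 78.4
```

Call:
{"op": "creep_tool", "data": {"offsets": {"deltas":[[0,0,0.003,0,0],[0,0,0.0045,0,0],[0,0,0.0045,0,0]]}}}

```text
t: 45.35
tcp_pos: [0.6652, 0.1435, 0.0898]
tool_rot: [1.0, -0.024, 0.0, 0.0]
force: [0.5, -0.5, -1.4]
finger_gap: 0.124
gripper_force: 79.5
```

Call:
{"op": "creep_tool", "data": {"offsets": {"deltas":[[0,0,0,0,0.2],[0,0,0,0,0.45],[0,0,0,0,0.45],[0,0,-0.05,0,0.5],[0,0,-0.1,0,0.5],[0,0,-0.15,0,0.5],[0,0,-0.18,0,0.5],[0,0,-0.18,0,0.5]]}}}

```text
t: 46.15
tcp_pos: [0.6682, 0.1442, 0.276]
tool_rot: [1.0, -0.024, 0.007, -0.001]
force: [0.8, 0.1, 0.7]
finger_gap: 0.503
gripper_force: 0.0
```

Run:
```python
from h import *
d=cam("wrist");P=cloud(d);save(d,"w14.png",sc=1.5)
D=np.hypot(P[...,0]-.664,P[...,1]-.1437)
m=(P[...,2]>.075)&(P[...,2]<.12)&(D<.03);t=P[m];t=t[t[:,2]>np.percentile(t[:,2],90)-.006];print(len(t),cv2.minAreaRect(t[:,:2].astype(np.float32)),t[:,2].max())
# wings in disc frame at start
for x,y in((.69,.045),(.59,.05),(.62,.05),(.65,.05)):
    D=np.hypot(P[...,0]-x,P[...,1]-y);w=P[(P[...,2]>.088)&(P[...,2]<.11)&(D<.03)]
    if len(w)>50: print("wing",len(w),cv2.minAreaRect(w[:,:2].astype(np.float32)))
```

```text
299 ((0.6643737554550171, 0.14331530034542084), (0.011649182066321373, 0.027579007670283318), 87.4430923461914) 0.09390445552661235
wing 159 ((0.662930428981781, 0.047302599996328354), (0.025682266801595688, 0.005328242667019367), 84.64146423339844)
wing 287 ((0.5911542773246765, 0.051280952990055084), (0.02547617070376873, 0.010698525235056877), 86.43695831298828)
wing 180 ((0.5932374000549316, 0.05123606696724892), (0.024899251759052277, 0.006240146700292826), 84.82595825195312)
wing 296 ((0.6604630351066589, 0.04723183065652847), (0.02638581395149231, 0.010158801451325417), 83.73844146728516)
```

View pics/w14.png

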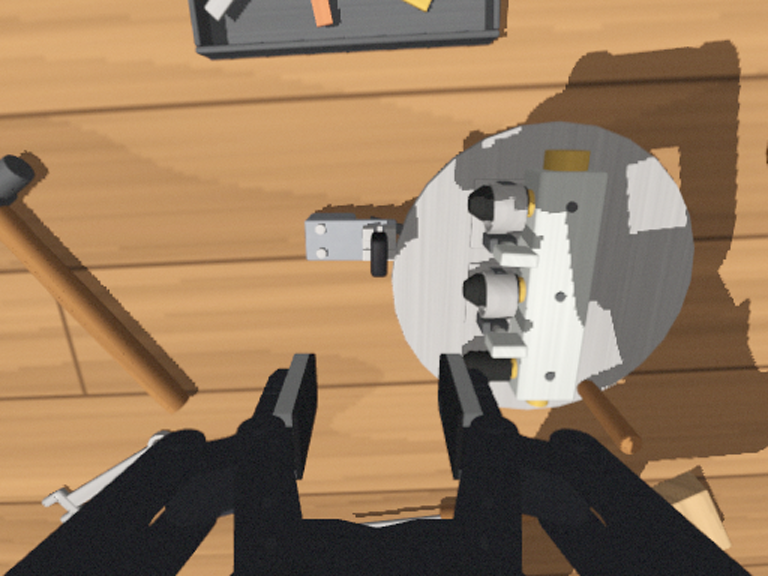

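The plunger grip (379,253) is back down and aligned, the disc is back at its start, and both clamps are home at (500,205) and (495,293).

```bash
python3 -c "
from station import manip, viewer, readout
print(manip.sign_off())"
```

```text
the job is handed in; nothing more can be done
None
```

The job is handed in at about 46 s robot time: both clamps present are home on their stubs and snug (keys about 3.2 and 3.15 rad), and the disc is back at its stop with the plunger dropped in and locked; sign-off returned no verdict, so this rests on the final camera check.

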